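# Take the top painted panel off the sloping easel and stand it in the drying rack

### The arm

A 6-joint arm with a two-finger parallel gripper is mounted at the origin on the work surface. World frame = base frame: x ahead of the robot, y to its left, z up, the work surface at z = 0. Lengths are in m, angles in rad, forces in N, time in s.
With the tool pointing down it reaches from about 0.375 to 0.975 m from the base axis. Payload 3.8 kg.
Tool frame: the origin (TCP) lies at the very end of the fingers, on their centre line; the grasp point (between the pads) lies 19 mm behind it (tcp_to_grasp is the distance from the TCP to the grasp point, in m); z points along the fingers, y is the direction in which the jaws open and shut (so a half turn about z gives the same grasp; the last joint's range is limited). The gripper opens to 85 mm and grips with 20 to 120 N. Pads are 22 mm wide; open, the fingers measure 114 mm over their backs; the gripper's body (76 mm by 85 mm) begins 54 mm behind the grasp point. The pads swing forward as they close: fully open they stand 13 mm farther back than shut.
Start: joints at [1.184, 0.264, 1.604, -0, 1.274, -0.037], TCP at [0.231, 0.634, 0.231] pointing down, gripper open.
Joint ranges: [-2.63, 2.63], [-0.94, 2.18], [0.31, 2.57], [-1.31, 4.45], [0, 2.66], [-2.55, 2.55]. Speed limits (rad/s): [2.57, 2.57, 3.14, 3.14, 3.14, 3.14].

### API

Orientations are given as a rotation vector (axis times angle).
In Python, from cell import * gives the robot as it stands.
- The arm moves only by the tool step_arm, never from a script. Its argument "series" is a list of rows, each an object with "grip": the closure, from -1 (fully open) to 1 (shut), so that 0 is half open; "xyz": the shift along the tool's x, y, z in cm, a list of three; "turn": the turn, a rotation vector about the tool's x, y, z in degrees, a list of three. In form: [{"grip": grip, "xyz": [tx, ty, tz], "turn": [rx, ry, rz]}, ...]. A call has exactly 10 rows; each row is the pose to reach, as a shift and turn from the pose commanded when the call began, along the tool's axes at that moment; what a row does not reach only later rows make up. A row lasts 1/12 s, in which the tool goes at most 41.7 mm and 7.16 degrees, less where a joint would pass 70% of its speed; a pose out of reach is approached as far as the arm can. A call with a gripper value outside its range is refused whole. The fingers move at their own pace and stop on an object; "force" is the grip in N (left out, the last holds). Time passes only in rows, so rows that repeat a pose let the fingers close, or fill a call up. It gives the time, the measured TCP pose, the force and the opening at its end, in the units of the state.
- state(): the state, without advancing time (a new reading comes with each control period).
- grab_frame(name): name is "scene" or "top" or "wrist"; returns a dict with "frame" (400x640x3 uint8, blue, green, red), "K" (3x3 intrinsics, pixels), "R" (3x3) and "t" (3): a world point X has camera coordinates R X + t. Camera axes: x right, y down, z forward; pixel columns grow to the right and rows downward; lengths in m; the calibration is good to about 2 mm. The wrist camera is an equidistant fisheye: a pixel r from the principal point sees the ray r / f radians off the axis. A picture is of the moment at which its call begins. There is no depth.
- job_done(): hands the job in, once; it reports no verdict.
Trained networks look in the newest picture that a camera, given by its name, has taken for a name from the list of things; names that differ only in an ending like _2 or _b are one class to them, and where a whole thing is asked for, a point or a joint stands for the part that bears it (a point fixed in the world has none). Each returns a list of dicts, best first, with "confidence" (0 to 1); they miss things now and then, are a little off and sometimes report something else, mostly with a low value. They report only what shows in the picture. A call takes as long as a camera call. They do not tell look-alikes from the thing itself.
- outline_of(camera, label): "mask" (400x640 bool, what is visible of it) and "uv" ([column, row] in pixels, amid what is visible of it).
The state is a dict: "t": time; "q": joint angles; "qvel": joint speeds; "joint_torque": joint torques, N m; "tcp_pos": TCP position; "orientation": TCP orientation; "force": force on the tool from outside, world axes, zero at the start; "wrist_torque": the same for the moment, N m; "grip_width": opening from 0.0 (shut) to 1.0 (fully open).
Only numpy, scipy, OpenCV 4.12 (cv2) and the standard library are available. Lean on these libraries where they do the work, as an engineer would, in place of code of your own. Each camera call takes 0.05 s, during which the arm holds its last target.

### The job

Two flat panels lie on the sloping table easel: slide the white painted one on top sideways along the ledge until it sticks well out (about 5 cm) past one side of the easel board, still lying on it, leaving the grey panel underneath where it is. Then pinch the part that sticks out, lift the panel off, and stand it on its long edge in the rack slot with the green floor strip, with its ends not sticking out past the rack's base; set it down gently, do not drop it, and let go. Leave the small panels in the rack and the mug, can and eraser alone.

Things in the scene. Friction and masses are not known exactly. Their poses are not given: they have to be found in the camera images.
- easel: Low wooden table easel, fixed; origin on the table under its middle, y along its width, z up. Board 240 mm wide (y -120 to 120), 12 thick; its face looks to +x and up, sloping 58 deg from horizontal, lower edge at x=60, z=14 mm, top edge at x=-50, z=190. Nothing of it stands beyond y = +-120: beside the board the space behind an overhanging panel is free.
- ledge (a point): Middle of the line where the upper side of the easel's ledge meets the face (100 mm up the slope from the face's lower edge). The ledge is as long as the board (240 mm along easel y) and stands 26 mm out, square to the face. Both panels rest their lower long edges on it; their upper edges end 8 mm along the slope below the board's top edge.
- panel_center (a point): Centre of the white top panel: rigid, with a picture, 100 mm (x) by 160 (y) by 6 (z), about 75 g, loose. On the easel its x points down the slope, y along the ledge, z square out of the face. It starts flat on the grey panel at x=-10, z=147, y within 25 mm of 0 (easel frame). It slides when its side edge is pushed; with 60 mm overhang past the board it stays put.
- under: Grey panel under the white one, loose, 100 mm (x) by 230 (y) by 8 (z), about 150 g; origin at its centre, axes as for the white panel. It lies on the easel's face and ledge, centred (at x=-16, z=143 mm in the easel frame), and must stay there.
- rack: Wooden drying rack, fixed. Base 150 mm (x) by 220 (y) by 16 high, origin at the centre of its underside, z up. Three slots run along y, at x=-40, 0 and 40 mm: each lies between two pairs of upright 8 mm dowels (at y=-50 and 50), 45 mm tall, leaving an 18 mm wide gap. Two slots hold small panels.
- strip: Green strip on the floor of the free slot, fixed, 14 mm (x) by 170 mm (y) by 2 mm; origin at the centre of its underside, 16 mm above the table; y runs along the slot. The white panel must stand on it.
- small_a: Small blue panel standing upright in a rack slot, loose, 6 mm (x) by 120 mm (y) by 50 mm high, 30 g; origin at the centre of its underside.
- small_b: Small red panel standing upright in a rack slot, loose, 6 mm (x) by 120 mm (y) by 50 mm high, 30 g; origin at the centre of its underside.
- mug: Black plastic mug, 72 mm across and 85 mm high, handle at its +y, standing on the table; origin at the centre of its underside.
- fixative: Metal can with a white cap, 48 mm across and 130 mm high, standing on the table; origin at the centre of its underside.
- eraser: Grey eraser, 55 x 30 x 18 mm, lying on the table; origin at the centre of its underside.
There are look-alikes about, which are no part of the job. What is shaped like the part that bears panel_center but orange is not meant.

How it is judged:
On the way, in this order (a step that is already met when the one before it is completed fails the run):
1. the white panel lies on the easel sticking out at least 35 mm past one side of the board ((y of panel_center in the frame of easel above 0.075 m or y of panel_center in the frame of easel below -0.075 m) and z of panel_center in the frame of easel between 0.139036 and 0.155036 m and x of panel_center in the frame of easel between -0.0201594 and -0.000159361 m and angle between panel_center's own z axis and vertical between 0.912291 and 1.11229 rad), for 0.3 s.
2. the fingers hold the white panel clear of the easel, lifted at least 30 mm (contact force between the fingers and panel above 1 N and contact force between panel and easel below 0.1 N and contact force between panel and under below 0.1 N and height (world z) of panel_center above 0.177036 m), for 0.1 s.
At the end, for the whole second after the job is handed in: White panel released, at rest on its long edge in the green-strip slot: centre within 13 mm of the strip across it, 32 mm along it, 44-58 mm above its underside; face within 18 deg of upright, edge within 7 deg of level. Grey panel moved under 30 mm, small panels under 20 mm (x of panel_center in the frame of strip between -0.013 and 0.013 m and y of panel_center in the frame of strip between -0.032 and 0.032 m and z of panel_center in the frame of strip between 0.044 and 0.058 m and angle between panel_center's own z axis and vertical between 1.25 and 1.89 rad and angle between panel_center's own y axis and vertical between 1.45 and 1.69 rad and linear speed of panel below 0.02 m/s and contact force between the fingers and panel below 0.1 N and distance of under from where it was at the start of the episode below 0.03 m and distance of each of small_a, small_b from where it was at the start of the episode below 0.02 m); the robot touches nothing.
It fails at once if the white panel is dropped (faster than 0.5 m/s while not held) (linear speed of panel above 0.5 m/s and contact force between the fingers and panel below 0.1 N).
It fails at once if the grey panel is moved more than 30 mm (distance of under from where it was at the start of the episode above 0.03 m).
It fails at once if a small panel is moved more than 20 mm (distance of any of small_a, small_b from where it was at the start of the episode above 0.02 m).
It fails at once if the mug, can or eraser is moved more than 20 mm (distance of any of mug, fixative, eraser from where it was at the start of the episode above 0.02 m).
It also fails if it takes over 58 s, if anything falls off the work surface, if the arm or the gripper's body presses on something with over 40 N, if the wrist force passes 120 N, or if a joint passes its speed limit or range.

## Working session

There is one attempt and no reset: what is moved stays moved. The work goes in short steps, Python scripts to look and compute and a tool call to move; the robot and the scene stay as the last step left them, time stands still between calls to the robot, and variables do not carry over. Pictures are saved under pics/ and viewed, and the job is handed in when it is done.

Besides the shell and the picture viewer there is one more tool, called by a JSON object that holds its "api" and its "payload". step_arm: Moves the arm, as the interface text tells. Its arguments: {"type":"object","properties":{"series":{"type":"array","items":{"type":"object","properties":{"grip":{"type":"number"},"xyz":{"type":"array","items":{"type":"number"}},"turn":{"type":"array","items":{"type":"number"}}}}},"force":{"type":"number"}},"required":["series"]}

```bash
ls; mkdir -p pics
python3 - <<'E'
from cell import *
import cv2
s=state();print({k:s[k] for k in ('t','q','tcp_pos','orientation','force','grip_width')})
for n in ("scene","top"):
    f=grab_frame(n);cv2.imwrite(f"pics/{n}0.png",f["frame"]);print(n,f["K"],f["R"],f["t"])
E
```

```text
pics
{'t': 0.0, 'q': array([ 1.18410069e+00,  2.64764767e-01,  1.60540572e+00,  1.05368497e-05,
        1.27369644e+00, -3.68723064e-02]), 'tcp_pos': array([0.23104329, 0.6334329 , 0.22993708]), 'orientation': array([-0.54662311, -3.09317475,  0.00348874]), 'force': array([-0.00771213,  0.16461684,  0.45358209]), 'grip_width': 1.003365895655658}
scene [[423.4306575    0.         324.66791358]
 [  0.         423.4306575  190.14907123]
 [  0.           0.           1.        ]] [[ 0.09525109  0.99539868  0.01042598]
 [ 0.57683487 -0.04665616 -0.81552727]
 [-0.81128833  0.08369393 -0.57862472]] [-0.02172215 -0.20673218  1.44801603]
top [[453.17670196   0.         320.64390197]
 [  0.         453.17670196 210.22464058]
 [  0.           0.           1.        ]] [[-0.00531455 -0.99986988  0.01523089]
 [-0.9936238   0.00356476 -0.11268999]
 [ 0.11262103 -0.01573267 -0.99351346]] [-0.01256272  0.54894988  1.01576257]
```

View pics/scene0.png

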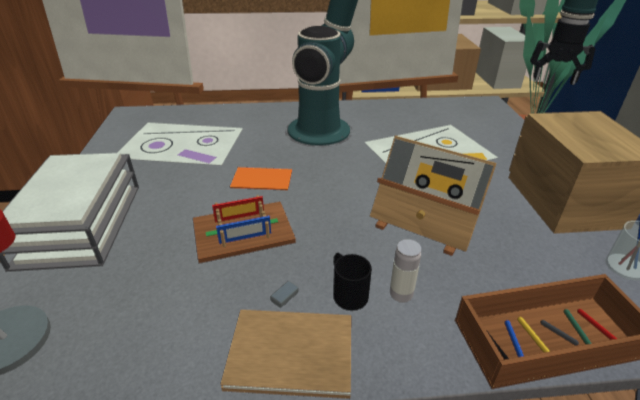

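View pics/top0.png

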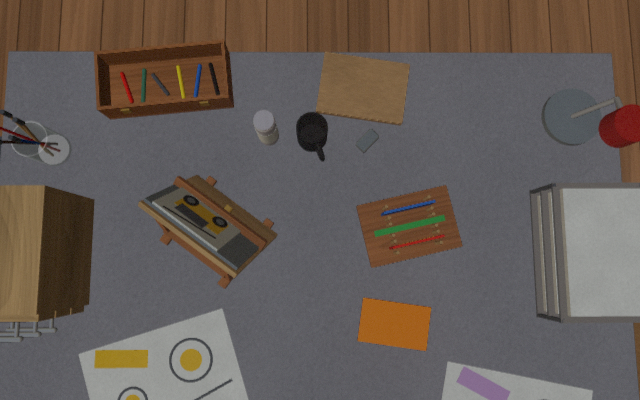

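Candidates for the white panel: the painted panel on the easel (scene (453,175), top (193,215)), the orange panel on the table (scene (262,178), top (395,325)), and flat papers or drawings (scene (180,143), (430,140); top (170,365)). I choose the painted one on the easel and will check it in a crop.

Run:
```python
import cv2,numpy as np
a=cv2.imread('pics/scene0.png')[125:260,360:505];b=cv2.imread('pics/top0.png')[165:295,130:285]
cv2.imwrite('pics/c1.png',cv2.resize(a,None,fx=5,fy=4.4*5/5,interpolation=cv2.INTER_CUBIC)[:600])
cv2.imwrite('pics/c1.png',cv2.resize(a,None,fx=4.4,fy=4.4,interpolation=cv2.INTER_CUBIC))
cv2.imwrite('pics/c2.png',cv2.resize(b,None,fx=4.5,fy=4.5,interpolation=cv2.INTER_CUBIC))
b=cv2.imread('pics/top0.png')[175:275,345:475]
cv2.imwrite('pics/c3.png',cv2.resize(b,None,fx=5,fy=5,interpolation=cv2.INTER_CUBIC))
```

```text
(no output)
```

View pics/c1.png

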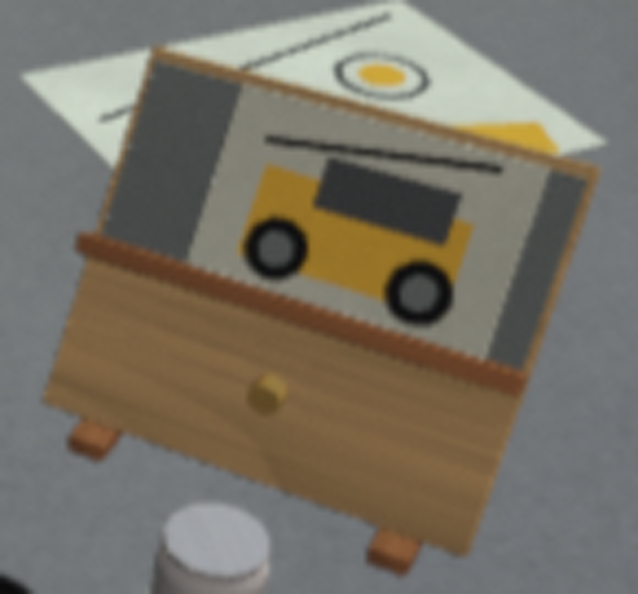

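View pics/c2.png

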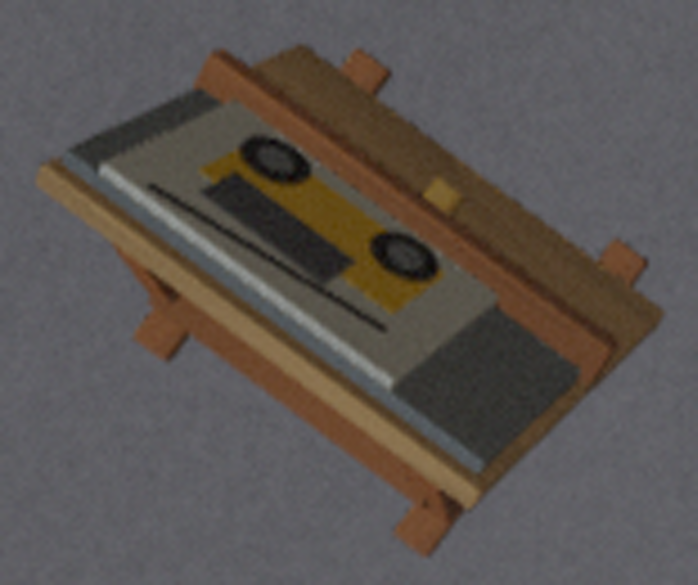

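View pics/c3.png

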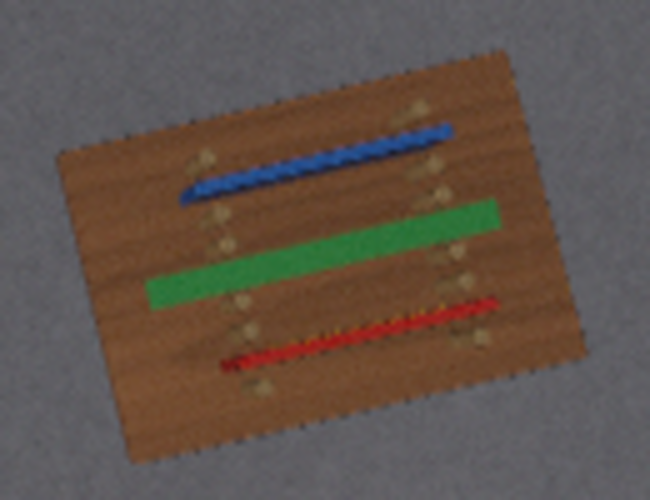

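The crop confirms it: the white panel with the yellow car lies on the grey panel, between scene (415,144)-(485,205). The free slot, with the green strip, is the middle one at top (410,226). Next I fit the poses.

```bash
cat > h.py <<'E'
import numpy as np,cv2,pickle
from scipy.optimize import least_squares
from scipy.spatial.transform import Rotation as Ro
def proj(c,X):
    p=np.asarray(X)@c["R"].T+c["t"]; p=p@c["K"].T; return p[:,:2]/p[:,2:]
def cams():
    return pickle.load(open('cams.pkl','rb'))
def T(p,X):
    c,s=np.cos(p[2]),np.sin(p[2]); X=np.asarray(X,float)
    return X@np.array([[c,s,0],[-s,c,0],[0,0,1]])+[p[0],p[1],0]
def back(c,uv,z):
    d=c["R"].T@np.linalg.solve(c["K"],[uv[0],uv[1],1]); o=-c["R"].T@c["t"]
    return o+d*(z-o[2])/d[2]
a=np.deg2rad(58); n=np.array([np.sin(a),0,np.cos(a)]); dn=np.array([np.cos(a),0,-np.sin(a)])
E
python3 - <<'E'
from cell import *
from h import *
d={}
for k in("scene","top"):
    f=grab_frame(k);d[k]={q:np.array(f[q]) for q in("K","R","t")}
pickle.dump(d,open('cams.pkl','wb'))
S=lambda u,v:(360+u/4.4-.5+.11,125+v/4.4-.4); P=lambda u,v:(130+u/4.5-.4,165+v/4.5-.4)
X=[[-.05,-.12,.19],[-.05,.12,.19],[.06,-.12,.014],[.06,.12,.014]]
s=np.array([S(155,48),S(597,168),S(45,402),S(468,555)])
t=np.array([P(481,492),P(60,158),P(662,318),P(302,45)])
f=lambda p:np.r_[(proj(d["scene"],T(p,X))-s).ravel(),(proj(d["top"],T(p,X))-t).ravel()]
r=least_squares(f,[.5,.3,-.5],loss='soft_l1');E=r.x;print("easel",E,np.rad2deg(E[2]));print(f(E).round(1))
# white panel
c0=np.array([-.010,0,.147])
def wp(y):
    return np.array([c0+[0,y+sy*.08,0]+sx*.05*dn+n*.003 for sx,sy in((-1,-1),(-1,1),(1,-1),(1,1))])
ws=np.array([S(243,85),S(551,168),S(188,258),S(487,358)]);wt=np.array([P(390,385),P(103,165),P(495,298),P(240,100)])
g=lambda y:np.r_[(proj(d["scene"],T(E,wp(y[0])))-ws).ravel(),(proj(d["top"],T(E,wp(y[0])))-wt).ravel()]
w=least_squares(g,[0],loss='soft_l1');print("white y",w.x,g(w.x).round(1))
C=lambda u,v:(345+u/5-.4,175+v/5-.4)
rt=np.array([C(58,155),C(503,50),C(588,352),C(133,462)])
XR=[[.075,.11,.016],[.075,-.11,.016],[-.075,-.11,.016],[-.075,.11,.016]]
h=lambda p:(proj(d["top"],T(p,XR))-rt).ravel()
R=least_squares(h,[.5,-.2,.2]).x;print("rack",R,np.rad2deg(R[2]),h(R).round(1))
st=np.array([C(145,296),C(500,214)]);m=[back(d["top"],u,.018) for u in st];print("strip mid",np.mean(m,0),m, (m[0]-m[1]))
print("strip expected",T(R,[[0,0,.016]]))
pickle.dump((E,w.x[0],R),open('pose.pkl','wb'))
print("mug",back(d["top"],(312,125),.0),"can top",back(d["top"],(265,122),.13))
for l in("fixative","mug","easel","panel_center","rack","strip"):
    for cn in("scene","top"):
        o=outline_of(cn,l);print(l,cn,[(np.round(q["uv"]),round(q["confidence"],2)) for q in o[:3]])
E
```

```text
easel [ 0.5189811   0.21623557 -0.64416766] -36.908088050320245
[-0.2 -0.9  1.3 -0.2 -0.8 -0.1 -0.5  1.1 -0.2  0.7 -4.2  0.9  1.4 -1.
  0.3 -1.1]
white y [0.01850752] [ 0.3 -0.6 -0.1 -0.1 -0.4  1.1 -0.6  0.5  1.  -0.5 -0.1 -0.8  1.5 -0.2
 -1.  -0.6]
rack [ 0.51443273 -0.221611    0.22962867] 13.156753783574786 [-0.6 -0.5  0.4 -0.8  0.2  0.5  0.   0.7]
strip mid [ 0.51352978 -0.22206426  0.018     ] [array([ 0.49465904, -0.1383071 ,  0.018     ]), array([ 0.53240053, -0.30582143,  0.018     ])] [-0.0377415   0.16751433  0.        ]
strip expected [[ 0.51443273 -0.221611    0.016     ]]
mug [0.76094582 0.00440174 0.        ] can top [0.7275479  0.10428666 0.13      ]
fixative scene [(array([405., 271.]), 0.65)]
fixative top [(array([268., 130.]), 0.87), (array([197., 218.]), 0.56)]
mug scene [(array([354., 280.]), 0.89), (array([426., 210.]), 0.19)]
mug top [(array([311., 129.]), 0.82), (array([222., 214.]), 0.36)]
easel scene [(array([426., 212.]), 0.67)]
easel top [(array([224., 217.]), 0.62), (array([404., 212.]), 0.36), (array([365., 142.]), 0.31)]
panel_center scene [(array([259., 176.]), 0.62), (array([444., 175.]), 0.61), (array([236., 208.]), 0.17)]
panel_center top [(array([199., 218.]), 0.72)]
rack scene [(array([241., 240.]), 0.68)]
rack top [(array([408., 229.]), 0.61)]
strip scene [(array([216., 231.]), 0.58)]
strip top [(array([407., 228.]), 0.9)]
```

```bash
cat >> h.py <<'E'
E,WY,RK=pickle.load(open('pose.pkl','rb'))
xe=np.array([np.cos(E[2]),np.sin(E[2]),0]);ye=np.array([-np.sin(E[2]),np.cos(E[2]),0]);ez=np.array([0,0,1.])
def Rfrom(z,y):
    z=z/np.linalg.norm(z);y=y-z*(y@z);y/=np.linalg.norm(y);return np.c_[np.cross(y,z),y,z]
def delta(s,pos,R):
    R0=Ro.from_rotvec(s["orientation"]).as_matrix()
    return (R0.T@(np.asarray(pos)-s["tcp_pos"])*100).round(2),np.rad2deg(Ro.from_matrix(R0.T@R).as_rotvec()).round(1)
def toE(p):
    d=np.asarray(p)-[E[0],E[1],0];return np.array([d@xe,d@ye,d[2]])
RV=Rfrom(-ez,xe)
E
python3 - <<'E'
from cell import *
from h import *
s=state()
print(RV)
print(delta(s,T(E,[[.03,-.085,.26]])[0],RV), T(E,[[.009,-.085,.138]]))
E
```

```text
[[ 0.60053311  0.79959989 -0.        ]
 [ 0.79959989 -0.60053311 -0.        ]
 [-0.          0.         -1.        ]]
(array([-41.75, -38.41,  -2.87]), array([  0. ,  -0. , 106.9])) [[0.47513218 0.14286478 0.138     ]]
```

{"api": "step_arm", "payload": {"series": [{"grip": 0,"xyz": [0,0,-4],"turn": [0,0,0]},{"grip": 1,"xyz": [-2,-2,-6],"turn": [0,0,6]},{"grip": 1,"xyz": [-4.5,-4.1,-6],"turn": [0,0,12]},{"grip": 1,"xyz": [-7,-6.4,-6],"turn": [0,0,18]},{"grip": 1,"xyz": [-9.5,-8.7,-6],"turn": [0,0,24]},{"grip": 1,"xyz": [-12,-11,-6],"turn": [0,0,30]},{"grip": 1,"xyz": [-14.5,-13.3,-6],"turn": [0,0,36]},{"grip": 1,"xyz": [-17,-15.6,-6],"turn": [0,0,42]},{"grip": 1,"xyz": [-19.5,-17.9,-6],"turn": [0,0,48]},{"grip": 1,"xyz": [-22,-20.2,-6],"turn": [0,0,54]}], "force": 40}}

```text
t: 1.63
tcp_pos: [0.3692, 0.3675, 0.2916]
orientation: [1.898, 2.504, 0.001]
force: [0.2, 0.0, -0.6]
grip_width: -0.002
```

```bash
cat > d.py <<'E'
from cell import *
from h import *
import sys
def st():
    s=state();print("t",round(s["t"],2),"tcp",s["tcp_pos"].round(4),"E",toE(s["tcp_pos"]).round(4),"F",np.round(s["force"],2),"g",round(s["grip_width"],3),"q",np.round(s["q"],2));return s
E
python3 - <<'E'
from d import *
s=st();print(delta(s,T(E,[[.03,-.085,.26]])[0],RV))
E
```

```text
t 1.63 tcp [0.3692 0.3675 0.2916] E [-0.2106  0.031   0.2916] F [ 0.21  0.02 -0.65] g -0.002 q [ 0.74 -0.06  1.85 -0.    1.35  0.46]
(array([-26.15,   5.4 ,   3.15]), array([ 0. , -0. , 52.6]))
```

{"api": "step_arm", "payload": {"series": [{"grip": 1,"xyz": [-3,0.6,0],"turn": [0,0,6]},{"grip": 1,"xyz": [-6,1.2,0],"turn": [0,0,12]},{"grip": 1,"xyz": [-9,1.8,0],"turn": [0,0,18]},{"grip": 1,"xyz": [-12,2.4,0],"turn": [0,0,24]},{"grip": 1,"xyz": [-15,3,0.5],"turn": [0,0,30]},{"grip": 1,"xyz": [-18,3.6,1],"turn": [0,0,36]},{"grip": 1,"xyz": [-21,4.2,1.5],"turn": [0,0,42]},{"grip": 1,"xyz": [-24,4.8,2],"turn": [0,0,48]},{"grip": 1,"xyz": [-26.15,5.4,2.6],"turn": [0,0,52.6]},{"grip": 1,"xyz": [-26.15,5.4,3.1],"turn": [0,0,52.6]}]}}

```text
t: 2.47
tcp_pos: [0.4943, 0.129, 0.2602]
orientation: [2.81, 1.4, 0.001]
force: [0.1, -0.3, -0.0]
grip_width: -0.001
```

Run:
```python
from d import *
s=st();print(delta(s,T(E,[[.02,-.087,.165]])[0],RV))
for c in("wrist","top"):
    cv2.imwrite(f'pics/{c}1.png',grab_frame(c)["frame"])
```

```text
t 2.47 tcp [0.4943 0.129  0.2602] E [ 0.0326 -0.0845  0.2602] F [ 0.14 -0.32 -0.03] g -0.001 q [ 0.21 -0.07  1.91 -0.    1.3   0.85]
(array([-0.25, -1.28,  9.51]), array([ 0.1,  0. , -0.1]))
```

View pics/wrist1.png

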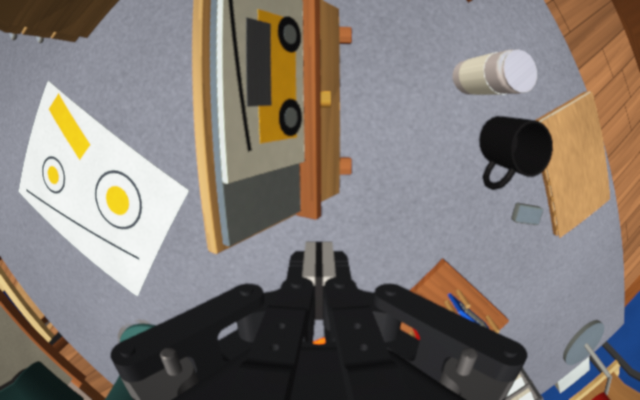

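View pics/top1.png

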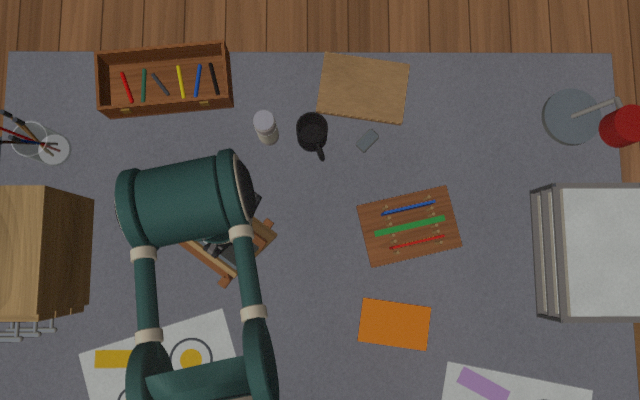

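```bash
cat >> h.py <<'E'
c0=np.array([-.010,0,.147])
def projw(c,X):
    p=np.asarray(X)@np.array(c["R"]).T+np.array(c["t"]);r=np.hypot(p[:,0],p[:,1]);th=np.arctan2(r,p[:,2]);K=np.array(c["K"])
    return np.c_[K[0,2]+K[0,0]*th*p[:,0]/r,K[1,2]+K[1,1]*th*p[:,1]/r]
def wp(y,h=.003):
    return np.array([c0+[0,y+sy*.08,0]+sx*.05*dn+n*h for sx,sy in((-1,-1),(1,-1),(1,1),(-1,1))])
def draw(img,uv,col,cl=True):
    cv2.polylines(img,[np.round(uv*8).astype(int)],cl,col,1,cv2.LINE_AA,3)
E
python3 - <<'E'
from d import *
f=grab_frame("wrist");im=f["frame"].copy();st()
L=lambda A:np.concatenate([np.linspace(A[i],A[(i+1)%len(A)],12) for i in range(len(A))])
draw(im,projw(f,T(E,L(wp(WY)))),(0,0,255))
draw(im,projw(f,T(E,L([[-.05,-.12,.19],[.06,-.12,.014],[.06,.12,.014],[-.05,.12,.19]]))),(255,0,0))
s=state();print(projw(f,[s["tcp_pos"]]))
gp=np.array([c0+[0,sy*.115,0]+sx*.05*dn+n*-.003 for sx,sy in((-1,-1),(1,-1),(1,1),(-1,1))])
draw(im,projw(f,T(E,L(gp))),(0,255,0))
im=im[0:300,170:370];cv2.imwrite('pics/w1.png',cv2.resize(im,None,fx=2,fy=2,interpolation=cv2.INTER_CUBIC))
E
```

```text
t 2.62 tcp [0.4921 0.1325 0.2598] E [ 0.0288 -0.0831  0.2598] F [-0.39  0.51 -0.  ] g 0.001 q [ 0.21 -0.07  1.91  0.    1.3   0.85]
[[318.31023483 254.70928644]]
```

View pics/w1.png

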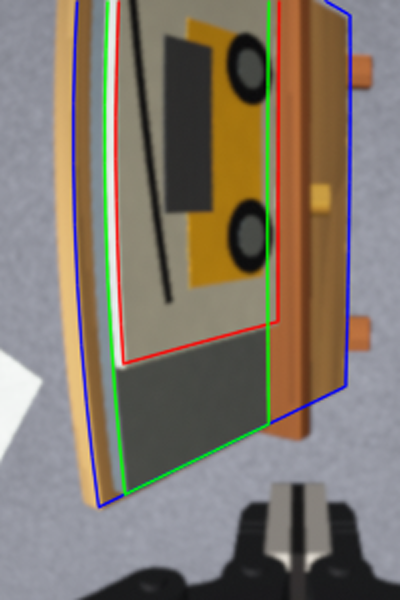

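Run:
```python
from d import *
f=grab_frame("wrist");s=st();R0=Ro.from_rotvec(s["orientation"]).as_matrix()
pts=[[.011,y,z] for z in(0,-.01,-.02,-.03,-.04) for y in(-.0145,-.01,-.005,.005,.01,.0145)]
uv=projw(f,s["tcp_pos"]+np.array(pts)@R0.T)
im=cv2.resize(f["frame"][220:340,250:390],None,fx=5,fy=5,interpolation=cv2.INTER_CUBIC)
for i,u in enumerate(uv):
    cv2.circle(im,(int((u[0]-250+.5)*5),int((u[1]-220+.5)*5)),3,[(0,0,255),(0,255,0),(255,0,0),(0,255,255),(255,0,255)][i//6],-1)
cv2.imwrite('pics/w2.png',im); print(delta(s,T(E,[[.02,-.087,.165]])[0],RV))
```

```text
t 2.67 tcp [0.4922 0.133  0.2603] E [ 0.0286 -0.0827  0.2603] F [-0.09 -0.96  0.15] g 0.003 q [ 0.21 -0.07  1.91  0.    1.3   0.85]
(array([-0.43, -0.85,  9.53]), array([-0. , -0. ,  0.3]))
```

View pics/w2.png

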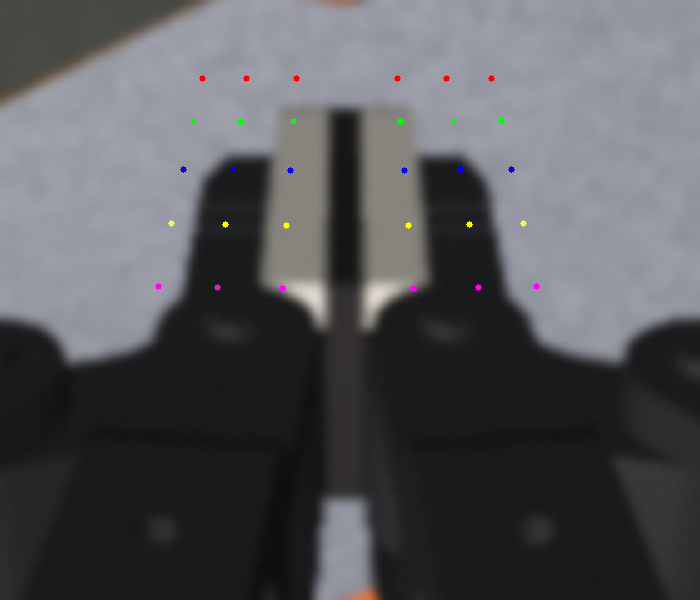

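```bash
cat >> h.py <<'E'
th=np.deg2rad(25)
RT=Rfrom(-np.cos(th)*ez-np.sin(th)*xe, np.cos(th)*xe-np.sin(th)*ez)
E
python3 - <<'E'
from d import *
s=st();print(delta(s,T(E,[[.03,-.087,.17]])[0],RT));print(delta(s,T(E,[[.0097,-.087,.141]])[0],RT))
E
```

```text
t 2.67 tcp [0.4922 0.133  0.2603] E [ 0.0286 -0.0827  0.2603] F [-0.09 -0.96  0.15] g 0.003 q [ 0.21 -0.07  1.91  0.    1.3   0.85]
(array([-0.43,  0.15,  9.03]), array([25. ,  0.1,  0.3]))
(array([-0.42, -1.88, 11.93]), array([25. ,  0.1,  0.3]))
```

{"api": "step_arm", "payload": {"series": [{"grip": 1,"xyz": [0,0.1,2],"turn": [6,0,0]},{"grip": 1,"xyz": [-0.2,0.1,4],"turn": [12,0,0]},{"grip": 1,"xyz": [-0.4,0.1,6],"turn": [18,0,0]},{"grip": 1,"xyz": [-0.4,0.1,8],"turn": [25,0,0]},{"grip": 1,"xyz": [-0.4,0.1,9],"turn": [25,0,0]},{"grip": 1,"xyz": [-0.4,-0.4,9.8],"turn": [25,0,0]},{"grip": 1,"xyz": [-0.4,-0.9,10.5],"turn": [25,0,0]},{"grip": 1,"xyz": [-0.4,-1.4,11.3],"turn": [25,0,0]},{"grip": 1,"xyz": [-0.4,-1.9,11.9],"turn": [25,0,0]},{"grip": 1,"xyz": [-0.4,-1.9,11.9],"turn": [25,0,0]}]}}

```text
t: 3.5
tcp_pos: [0.4731, 0.1419, 0.1417]
orientation: [-2.446, -1.233, 0.272]
force: [-1.0, 0.2, 1.3]
grip_width: 0.002
```

```bash
cat >> h.py <<'E'
def overlay(f,wy,name,box,fx):
    im=f["frame"].copy()
    L=lambda A:np.concatenate([np.linspace(A[i],A[(i+1)%len(A)],12) for i in range(len(A))])
    pj=projw if name=='wrist' else proj
    draw(im,pj(f,T(E,L(wp(wy)))),(0,0,255))
    x0,y0,x1,y1=box
    return cv2.resize(im[y0:y1,x0:x1],None,fx=fx,fy=fx,interpolation=cv2.INTER_CUBIC)
E
python3 - <<'E'
from d import *
f=grab_frame("wrist");s=st();print(delta(s,T(E,[[.0097,-.087,.141]])[0],RT))
cv2.imwrite('pics/w3.png',overlay(f,WY,'wrist',(170,0,490,300),2))
g=grab_frame("scene");g={k:np.array(v) for k,v in g.items()}
cv2.imwrite('pics/s3.png',overlay(g,WY,'scene',(340,90,520,240),4))
E
```

```text
t 3.55 tcp [0.4739 0.1415 0.1422] E [ 0.0088 -0.0868  0.1422] F [ 0.33 -0.6  -0.25] g 0.001 q [0.05 0.22 1.9  0.28 1.38 0.58]
(array([-0.02,  0.13,  0.07]), array([0.1, 0.1, 0.4]))
```

View pics/w3.png

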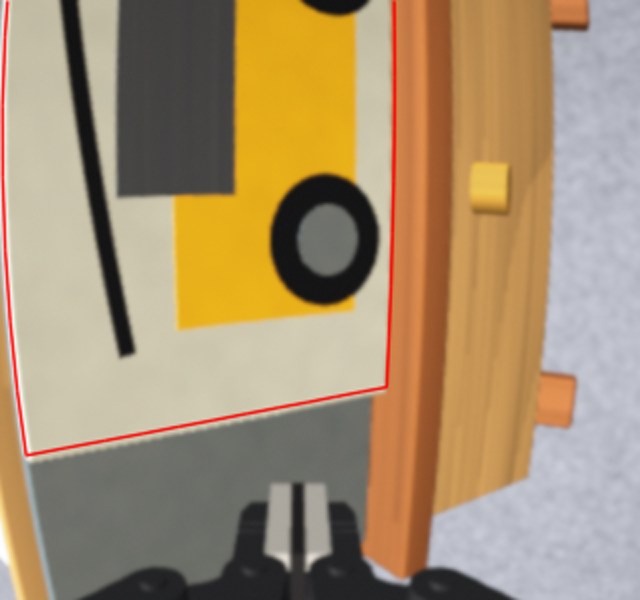

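View pics/s3.png

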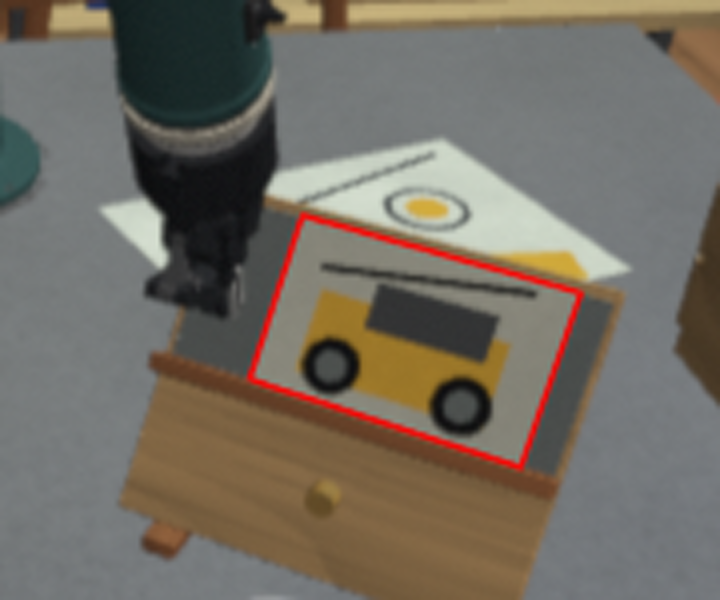

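{"api": "step_arm", "payload": {"series": [{"grip": 1,"xyz": [0,-0.1,0.15],"turn": [0,0,0]},{"grip": 1,"xyz": [0,-0.2,0.3],"turn": [0,0,0]},{"grip": 1,"xyz": [0,-0.3,0.45],"turn": [0,0,0]},{"grip": 1,"xyz": [0,-0.38,0.59],"turn": [0,0,0]},{"grip": 1,"xyz": [0,-0.4,0.63],"turn": [0,0,0]},{"grip": 1,"xyz": [0,-0.42,0.67],"turn": [0,0,0]},{"grip": 1,"xyz": [0,-0.45,0.7],"turn": [0,0,0]},{"grip": 1,"xyz": [0,-0.48,0.74],"turn": [0,0,0]},{"grip": 1,"xyz": [0,-0.49,0.76],"turn": [0,0,0]},{"grip": 1,"xyz": [0,-0.49,0.76],"turn": [0,0,0]}]}}

```text
t: 4.43
tcp_pos: [0.4688, 0.1451, 0.1364]
orientation: [-2.447, -1.23, 0.273]
force: [0.4, 0.7, 0.1]
grip_width: -0.002
```

Run:
```python
from d import *
f=grab_frame("wrist");s=st()
cv2.imwrite('pics/w4.png',overlay(f,WY,'wrist',(230,170,390,290),5))
g=grab_frame("scene");cv2.imwrite('pics/s4.png',cv2.resize(g["frame"][130:200,360:450],None,fx=8,fy=8,interpolation=cv2.INTER_CUBIC));st()
```

```text
t 4.48 tcp [0.4688 0.145  0.1364] E [ 0.0027 -0.087   0.1364] F [-0.78  0.05 -0.32] g -0.0 q [0.06 0.21 1.91 0.28 1.37 0.59]
t 4.53 tcp [0.4688 0.1451 0.1364] E [ 0.0027 -0.087   0.1364] F [-0.49  0.03 -0.02] g 0.007 q [0.06 0.21 1.91 0.28 1.37 0.59]
```

View pics/w4.png

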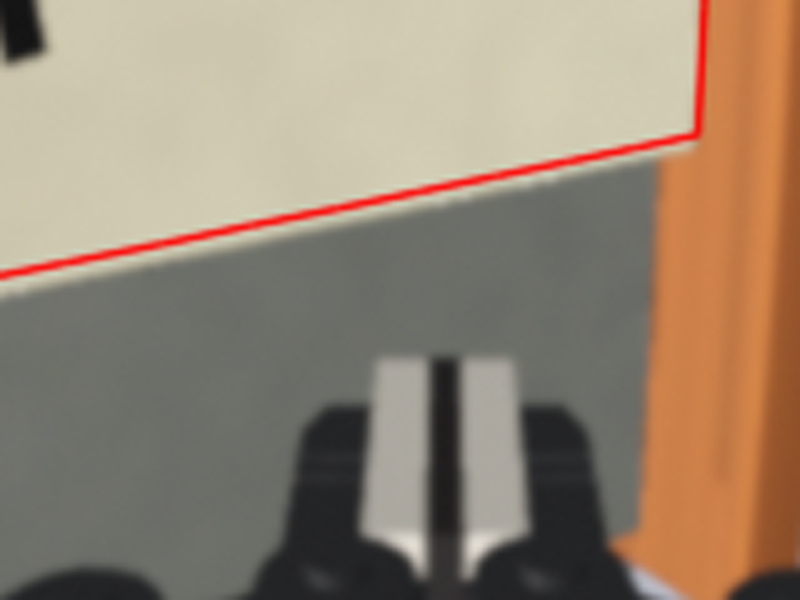

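View pics/s4.png

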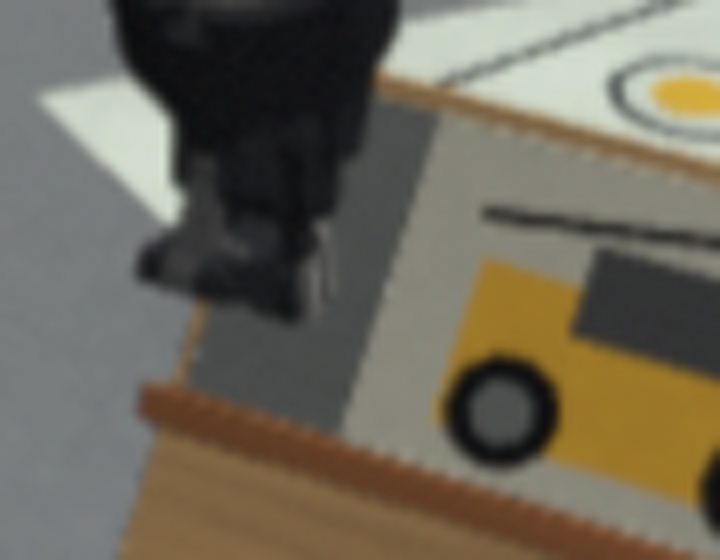

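{"api": "step_arm", "payload": {"series": [{"grip": 1,"xyz": [0,-0.05,0.08],"turn": [0,0,0]},{"grip": 1,"xyz": [0,-0.11,0.17],"turn": [0,0,0]},{"grip": 1,"xyz": [0,-0.11,0.17],"turn": [0,0,0]},{"grip": 1,"xyz": [0,-0.14,0.21],"turn": [0,0,0]},{"grip": 1,"xyz": [0,-0.14,0.21],"turn": [0,0,0]},{"grip": 1,"xyz": [0,-0.14,0.21],"turn": [0,0,0]},{"grip": 1,"xyz": [0,-0.14,0.21],"turn": [0,0,0]},{"grip": 1,"xyz": [0,-0.14,0.21],"turn": [0,0,0]},{"grip": 1,"xyz": [0,-0.14,0.21],"turn": [0,0,0]},{"grip": 1,"xyz": [0,-0.14,0.21],"turn": [0,0,0]}]}}

```text
t: 5.37
tcp_pos: [0.4671, 0.1464, 0.1351]
orientation: [-2.447, -1.23, 0.273]
force: [0.2, 0.1, -0.2]
grip_width: -0.001
```

Run:
```python
from d import *
st();grab_frame("wrist");s=st()
print(s["force"]@(n[0]*xe+n[2]*ez))
```

```text
t 5.37 tcp [0.4671 0.1464 0.1351] E [ 0.0005 -0.087   0.1351] F [ 0.23  0.06 -0.16] g -0.001 q [0.06 0.21 1.92 0.28 1.36 0.59]
t 5.42 tcp [0.4671 0.1463 0.1352] E [ 0.0005 -0.087   0.1352] F [ 0.56 -0.35 -0.78] g 0.001 q [0.06 0.21 1.92 0.28 1.36 0.59]
0.14386698134118153
```

{"api": "step_arm", "payload": {"series": [{"grip": 1,"xyz": [0,-0.05,0.08],"turn": [0,0,0]},{"grip": 1,"xyz": [0,-0.05,0.08],"turn": [0,0,0]},{"grip": 1,"xyz": [0,-0.08,0.13],"turn": [0,0,0]},{"grip": 1,"xyz": [0,-0.08,0.13],"turn": [0,0,0]},{"grip": 1,"xyz": [0,-0.08,0.13],"turn": [0,0,0]},{"grip": 1,"xyz": [0,-0.08,0.13],"turn": [0,0,0]},{"grip": 1,"xyz": [0,-0.08,0.13],"turn": [0,0,0]},{"grip": 1,"xyz": [0,-0.08,0.13],"turn": [0,0,0]},{"grip": 1,"xyz": [0,-0.08,0.13],"turn": [0,0,0]},{"grip": 1,"xyz": [0,-0.08,0.13],"turn": [0,0,0]}]}}

```text
t: 6.25
tcp_pos: [0.4661, 0.1471, 0.1343]
orientation: [-2.447, -1.23, 0.273]
force: [0.4, -0.9, 1.3]
grip_width: -0.0
```

Run:
```python
from d import *
for i in range(2):
    s=st();print(s["force"]@(n[0]*xe+n[2]*ez));f=grab_frame("wrist")
cv2.imwrite('pics/w5.png',overlay(f,WY,'wrist',(230,170,390,290),5))
```

```text
t 6.25 tcp [0.4661 0.1471 0.1343] E [-0.0008 -0.087   0.1343] F [ 0.41 -0.87  1.31] g -0.0 q [0.06 0.21 1.92 0.28 1.36 0.59]
1.413233782254848
t 6.3 tcp [0.4661 0.1471 0.1344] E [-0.0008 -0.087   0.1344] F [ 0.6  -0.34  1.18] g 0.001 q [0.06 0.21 1.92 0.28 1.36 0.59]
1.2042178835348647
```

View pics/w5.png

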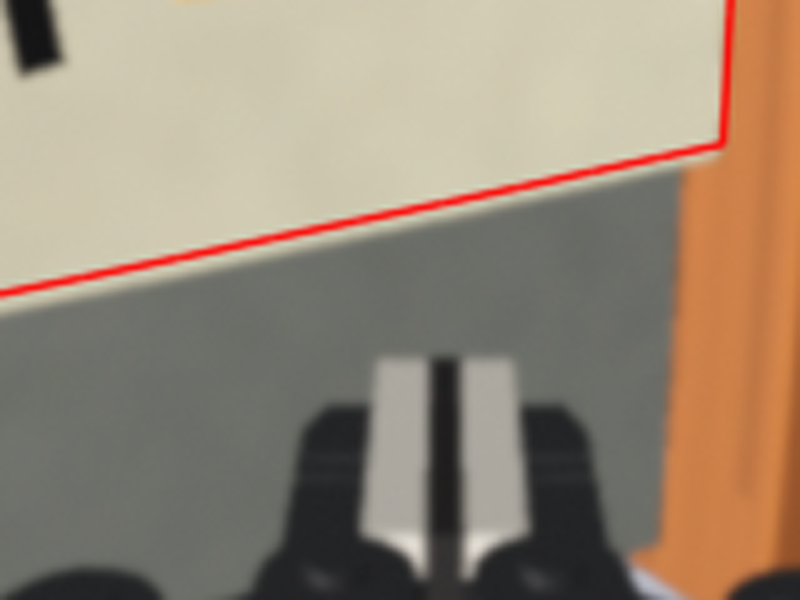

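{"api": "step_arm", "payload": {"series": [{"grip": 1,"xyz": [0,-0.03,0.05],"turn": [0,0,0]},{"grip": 1,"xyz": [0,-0.05,0.08],"turn": [0,0,0]},{"grip": 1,"xyz": [0,-0.05,0.08],"turn": [0,0,0]},{"grip": 1,"xyz": [0,-0.05,0.08],"turn": [0,0,0]},{"grip": 1,"xyz": [0,-0.05,0.08],"turn": [0,0,0]},{"grip": 1,"xyz": [0,-0.05,0.08],"turn": [0,0,0]},{"grip": 1,"xyz": [0,-0.05,0.08],"turn": [0,0,0]},{"grip": 1,"xyz": [0,-0.05,0.08],"turn": [0,0,0]},{"grip": 1,"xyz": [0,-0.05,0.08],"turn": [0,0,0]},{"grip": 1,"xyz": [0,-0.05,0.08],"turn": [0,0,0]}]}}

```text
t: 7.18
tcp_pos: [0.4659, 0.1474, 0.1341]
orientation: [-2.448, -1.23, 0.272]
force: [3.2, -3.7, 4.4]
grip_width: -0.001
```

Run:
```python
from d import *
for i in range(3):
    s=st();print(s["force"]@(n[0]*xe+n[2]*ez));f=grab_frame("wrist")
```

```text
t 7.18 tcp [0.4659 0.1474 0.1341] E [-0.0011 -0.0869  0.1341] F [ 3.15 -3.67  4.4 ] g -0.001 q [0.06 0.21 1.92 0.28 1.36 0.59]
6.337603148512006
t 7.23 tcp [0.4659 0.1474 0.1341] E [-0.0011 -0.0869  0.1341] F [ 2.42 -4.26  4.92] g -0.003 q [0.06 0.21 1.92 0.28 1.36 0.59]
6.42166207955438
t 7.28 tcp [0.4659 0.1474 0.1341] E [-0.0011 -0.0869  0.1341] F [ 2.25 -4.61  5.9 ] g -0.004 q [0.06 0.21 1.92 0.28 1.36 0.59]
6.9989537132079604
```

{"api": "step_arm", "payload": {"series": [{"grip": 1,"xyz": [0,0.08,-0.12],"turn": [0,0,0]},{"grip": 1,"xyz": [0,0.15,-0.24],"turn": [0,0,0]},{"grip": 1,"xyz": [0.5,0.15,-0.24],"turn": [0,0,0]},{"grip": 1,"xyz": [1.0,0.15,-0.24],"turn": [0,0,0]},{"grip": 1,"xyz": [1.4,0.15,-0.24],"turn": [0,0,0]},{"grip": 1,"xyz": [1.7,0.15,-0.24],"turn": [0,0,0]},{"grip": 1,"xyz": [2.0,0.15,-0.24],"turn": [0,0,0]},{"grip": 1,"xyz": [2.3,0.15,-0.24],"turn": [0,0,0]},{"grip": 1,"xyz": [2.6,0.15,-0.24],"turn": [0,0,0]},{"grip": 1,"xyz": [2.9,0.15,-0.24],"turn": [0,0,0]}]}}

```text
t: 8.17
tcp_pos: [0.4848, 0.1697, 0.1353]
orientation: [-2.447, -1.23, 0.273]
force: [-0.3, -0.6, 0.2]
grip_width: 0.003
```

Run:
```python
from d import *
f=grab_frame("wrist");s=st();print(s["force"]@(n[0]*xe+n[2]*ez),s["force"]@ye)
y=toE(s["tcp_pos"])[1]+.011+.08
cv2.imwrite('pics/w6.png',overlay(f,y,'wrist',(170,0,430,300),2))
g=grab_frame("scene");g={k:np.array(v) for k,v in g.items()}
cv2.imwrite('pics/s6.png',overlay(g,y,'scene',(340,90,520,240),4));print(y)
```

```text
t 8.22 tcp [0.4852 0.1701 0.1354] E [ 0.0007 -0.0572  0.1354] F [0.78 0.14 0.67] g -0.001 q [0.09 0.25 1.87 0.29 1.36 0.62]
0.8142794662659355 0.5796724425619761
0.033803322241914166
```

View pics/w6.png

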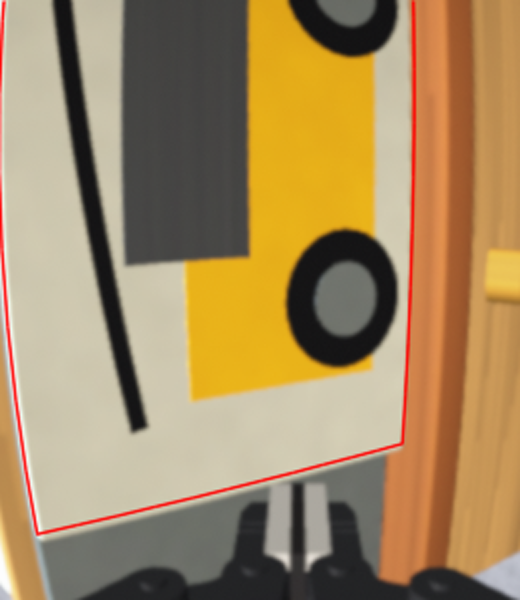

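View pics/s6.png

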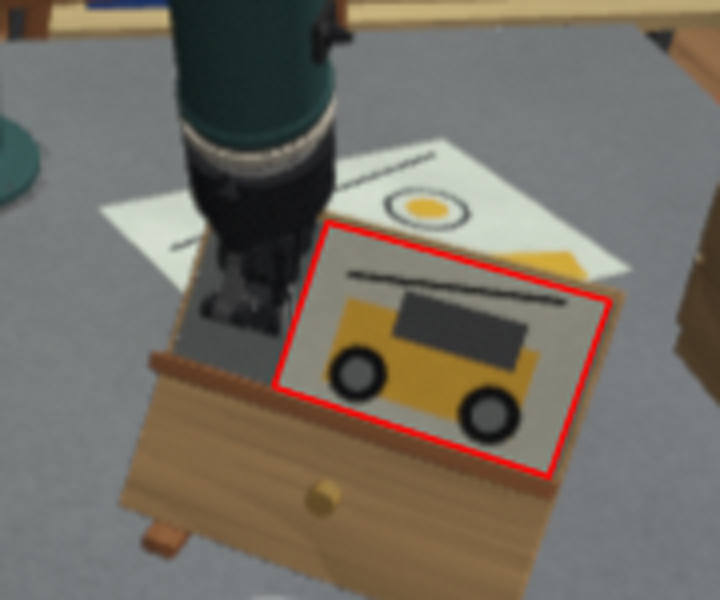

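{"api": "step_arm", "payload": {"series": [{"grip": 1,"xyz": [0.3,0,0],"turn": [0,0,0]},{"grip": 1,"xyz": [0.6,0,0],"turn": [0,0,0]},{"grip": 1,"xyz": [0.9,0,0],"turn": [0,0,0]},{"grip": 1,"xyz": [1.2,0,0],"turn": [0,0,0]},{"grip": 1,"xyz": [1.5,0,0],"turn": [0,0,0]},{"grip": 1,"xyz": [1.8,0,0],"turn": [0,0,0]},{"grip": 1,"xyz": [2.1,0,0],"turn": [0,0,0]},{"grip": 1,"xyz": [2.4,0,0],"turn": [0,0,0]},{"grip": 1,"xyz": [2.7,0,0],"turn": [0,0,0]},{"grip": 1,"xyz": [3.0,0,0],"turn": [0,0,0]}]}}

```text
t: 9.1
tcp_pos: [0.5027, 0.1938, 0.1353]
orientation: [-2.447, -1.23, 0.273]
force: [-0.5, 0.1, -0.5]
grip_width: -0.001
```

Run:
```python
from d import *
f=grab_frame("wrist");s=st();print(s["force"]@(n[0]*xe+n[2]*ez),s["force"]@ye)
y=toE(s["tcp_pos"])[1]+.011+.08
cv2.imwrite('pics/w7.png',overlay(f,y,'wrist',(170,0,430,300),2))
g=grab_frame("scene");g={k:np.array(v) for k,v in g.items()}
cv2.imwrite('pics/s7.png',overlay(g,y,'scene',(340,90,520,240),4));print(y)
```

```text
t 9.15 tcp [0.5031 0.1942 0.1354] E [ 0.0005 -0.0272  0.1354] F [ 0.28 -0.06  0.  ] g -0.002 q [0.13 0.29 1.82 0.31 1.36 0.66]
0.2265340867990564 0.11902992689101982
0.06379709732675325
```

View pics/s7.png

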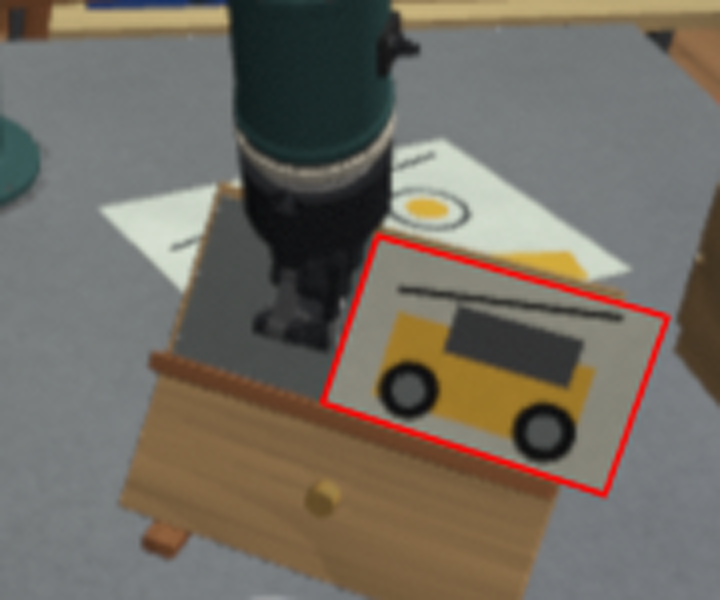

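{"api": "step_arm", "payload": {"series": [{"grip": 1,"xyz": [0.3,0,0],"turn": [0,0,0]},{"grip": 1,"xyz": [0.6,0,0],"turn": [0,0,0]},{"grip": 1,"xyz": [0.9,0,0],"turn": [0,0,0]},{"grip": 1,"xyz": [1.2,0,0],"turn": [0,0,0]},{"grip": 1,"xyz": [1.5,0,0],"turn": [0,0,0]},{"grip": 1,"xyz": [1.8,0,0],"turn": [0,0,0]},{"grip": 1,"xyz": [2.1,0,0],"turn": [0,0,0]},{"grip": 1,"xyz": [2.4,0,0],"turn": [0,0,0]},{"grip": 1,"xyz": [2.7,0,0],"turn": [0,0,0]},{"grip": 1,"xyz": [2.8,0,0],"turn": [0,0,0]}]}}

```text
t: 10.03
tcp_pos: [0.5196, 0.2164, 0.1354]
orientation: [-2.447, -1.23, 0.272]
force: [0.7, -0.4, -0.8]
grip_width: 0.001
```

Run:
```python
from d import *
f=grab_frame("wrist");s=st();print(s["force"]@(n[0]*xe+n[2]*ez),s["force"]@ye)
y=toE(s["tcp_pos"])[1]+.011+.08
cv2.imwrite('pics/w8.png',overlay(f,y,'wrist',(170,0,430,300),2))
g=grab_frame("scene");g={k:np.array(v) for k,v in g.items()}
cv2.imwrite('pics/s8.png',overlay(g,y,'scene',(340,90,520,240),4));print(y)
```

```text
t 10.08 tcp [0.5196 0.2164 0.1353] E [0.0004 0.0005 0.1353] F [ 0.11 -0.1   0.23] g -0.0 q [0.16 0.32 1.78 0.32 1.37 0.68]
0.2488087008692729 -0.014791472811857692
0.09148199019839555
```

View pics/s8.png

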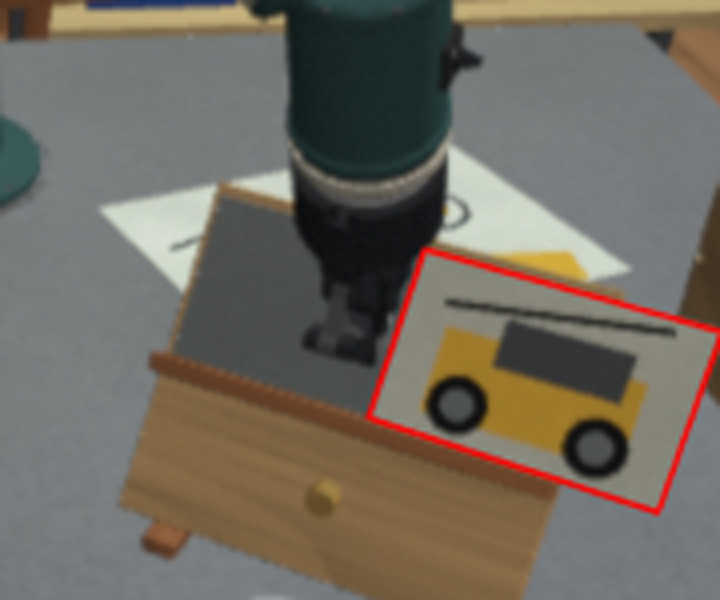

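```bash
cat >> h.py <<'E'
dW=dn[0]*xe+dn[2]*ez; nW=n[0]*xe+n[2]*ez
RG=Rfrom(dW,nW)
E
python3 - <<'E'
from d import *
s=st()
for p in([.0004,-.008,.1353],[.03,-.01,.158],[.03,-.01,.27]): print(delta(s,T(E,[p])[0],RT))
g=np.array([c0[0],.146,c0[2]])-.007*dn
print(g,T(E,[g]));
for p in(g-.15*dn,g-.09*dn):print(delta(s,T(E,[p])[0],RG),p)
E
```

```text
t 10.13 tcp [0.5195 0.2163 0.1353] E [0.0004 0.0003 0.1353] F [-0.07 -0.08  0.92] g -0.0 q [0.16 0.32 1.78 0.31 1.37 0.68]
(array([-0.83,  0.  ,  0.  ]), array([0. , 0.1, 0.3]))
(array([-1.04,  1.72, -3.3 ]), array([0. , 0.1, 0.3]))
(array([ -1.04,  -3.01, -13.45]), array([0. , 0.1, 0.3]))
[-0.01370943  0.146       0.15293634] [[0.59569687 0.34121012 0.15293634]]
(array([ 14.62, -14.53,  -9.2 ]), array([-57. ,  -0. ,   0.3])) [-0.09319732  0.146       0.28014355]
(array([14.6 , -9.5 , -5.93]), array([-57. ,  -0. ,   0.3])) [-0.06140217  0.146       0.22926067]
```

{"api": "step_arm", "payload": {"series": [{"grip": 1,"xyz": [-0.5,0,0],"turn": [0,0,0]},{"grip": 1,"xyz": [-0.9,0.2,-0.4],"turn": [0,0,0]},{"grip": 1,"xyz": [-1,1,-2],"turn": [0,0,0]},{"grip": 1,"xyz": [-1,1.7,-3.5],"turn": [0,0,0]},{"grip": 1,"xyz": [-1,0.7,-6],"turn": [0,0,0]},{"grip": 1,"xyz": [-1,-0.8,-9],"turn": [0,0,0]},{"grip": 1,"xyz": [-1,-2,-11.5],"turn": [-6,0,0]},{"grip": 1,"xyz": [-1,-3,-13.4],"turn": [-12,0,0]},{"grip": 1,"xyz": [-0.5,-4,-14],"turn": [-18,0,0]},{"grip": 1,"xyz": [0,-4.5,-14],"turn": [-24,0,0]}]}}

```text
t: 10.97
tcp_pos: [0.5362, 0.2047, 0.2864]
orientation: [-2.799, -1.403, -0.004]
force: [-0.4, 0.7, -1.0]
grip_width: 0.001
```

Run:
```python
from d import *
s=st()
g=np.array([c0[0],.146,c0[2]])-.007*dn
for p in(g-.15*dn,g-.09*dn):print(delta(s,T(E,[p])[0],RG),p)
g=grab_frame("scene");g={k:np.array(v) for k,v in g.items()}
cv2.imwrite('pics/s9.png',overlay(g,.0915,'scene',(340,90,540,240),4))
```

```text
t 10.97 tcp [0.5362 0.2047 0.2864] E [0.0208 0.0011 0.2864] F [-0.35  0.67 -0.96] g 0.001 q [0.31 0.04 1.76 0.01 1.34 0.95]
(array([ 14.51, -11.35,   0.83]), array([-32.5,  -0.4,   0. ])) [-0.09319732  0.146       0.28014355]
(array([14.47, -8.13,  5.89]), array([-32.5,  -0.4,   0. ])) [-0.06140217  0.146       0.22926067]
```

View pics/s9.png

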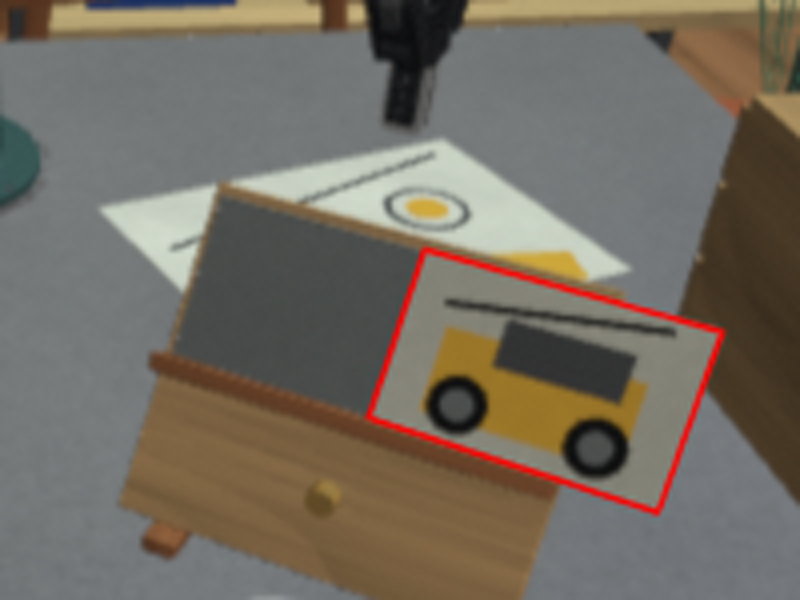

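{"api": "step_arm", "payload": {"series": [{"grip": 0,"xyz": [2,-1.6,0],"turn": [-5,0,0]},{"grip": 0,"xyz": [4,-3.2,0],"turn": [-10,0,0]},{"grip": 0,"xyz": [6,-4.8,0],"turn": [-15,0,0]},{"grip": 0,"xyz": [8,-6.4,0],"turn": [-20,0,0]},{"grip": 0,"xyz": [10,-8,0.2],"turn": [-26,0,0]},{"grip": 0,"xyz": [12,-9.6,0.5],"turn": [-32,0,0]},{"grip": 0,"xyz": [14,-11.2,0.8],"turn": [-32.5,0,0]},{"grip": 0,"xyz": [14.5,-10.5,2],"turn": [-32.5,0,0]},{"grip": 0,"xyz": [14.5,-9.3,4],"turn": [-32.5,0,0]},{"grip": 0,"xyz": [14.5,-8.7,5],"turn": [-32.5,0,0]}]}}

```text
t: 11.85
tcp_pos: [0.5499, 0.3726, 0.23]
orientation: [2.35, 1.182, 0.328]
force: [-0.0, -0.9, -0.1]
grip_width: 0.5
```

Run:
```python
from d import *
f=grab_frame("wrist");s=st()
g=np.array([c0[0],.146,c0[2]])-.007*dn
for p in(g-.06*dn,g):print(delta(s,T(E,[p])[0],RG),p)
cv2.imwrite('pics/w10.png',overlay(f,.0915,'wrist',(120,0,520,400),1.5))
f=grab_frame("top");cv2.imwrite('pics/t10.png',f["frame"][120:350,30:330])
```

```text
t 11.9 tcp [0.5496 0.3705 0.2278] E [-0.0681  0.1417  0.2278] F [-0.13 -1.8  -1.2 ] g 0.502 q [ 0.83  0.22  1.76 -0.6   1.18  1.71]
(array([0.44, 0.68, 3.22]), array([-0.6,  0.3,  0.4])) [-0.04550459  0.146       0.20381922]
(array([0.47, 0.74, 9.22]), array([-0.6,  0.3,  0.4])) [-0.01370943  0.146       0.15293634]
```

View pics/w10.png

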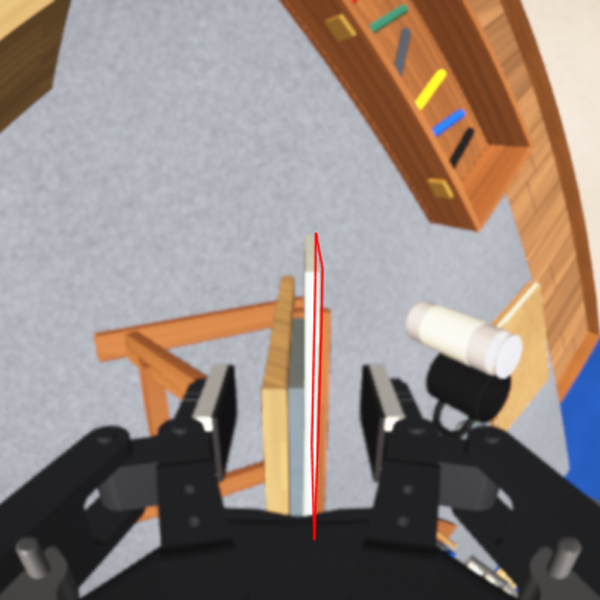

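View pics/t10.png

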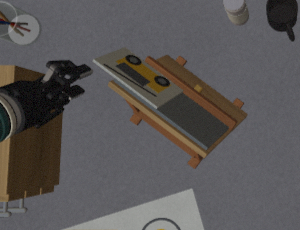

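{"api": "step_arm", "payload": {"series": [{"grip": 0,"xyz": [0.2,0.3,0],"turn": [-0.6,0.3,0.4]},{"grip": 0,"xyz": [0.4,0.7,0.5],"turn": [-0.6,0.3,0.4]},{"grip": 0,"xyz": [0.45,0.7,1.5],"turn": [-0.6,0.3,0.4]},{"grip": 0,"xyz": [0.45,0.7,2.5],"turn": [-0.6,0.3,0.4]},{"grip": 0,"xyz": [0.45,0.7,3.5],"turn": [-0.6,0.3,0.4]},{"grip": 0,"xyz": [0.45,0.7,4],"turn": [-0.6,0.3,0.4]},{"grip": 0,"xyz": [0.45,0.7,4],"turn": [-0.6,0.3,0.4]},{"grip": 0,"xyz": [0.45,0.7,4],"turn": [-0.6,0.3,0.4]},{"grip": 0,"xyz": [0.45,0.7,4],"turn": [-0.6,0.3,0.4]},{"grip": 0,"xyz": [0.45,0.7,4],"turn": [-0.6,0.3,0.4]}]}}

```text
t: 12.78
tcp_pos: [0.5744, 0.3618, 0.2028]
orientation: [2.347, 1.171, 0.348]
force: [-1.0, -0.2, -0.0]
grip_width: 0.504
```

Run:
```python
from d import *
f=grab_frame("wrist");s=st()
g=np.array([c0[0],.146,c0[2]])-.007*dn
for p in(g-.06*dn,g):print(delta(s,T(E,[p])[0],RG),p)
cv2.imwrite('pics/w11.png',overlay(f,.0915,'wrist',(120,0,520,400),1.5))
f=grab_frame("scene");cv2.imwrite('pics/s11.png',cv2.resize(f["frame"][80:240,340:600],None,fx=3,fy=3))
```

```text
t 12.83 tcp [0.5744 0.3618 0.2029] E [-0.0431  0.1497  0.2029] F [-0.61  0.88  0.23] g 0.5 q [ 0.8   0.25  1.78 -0.63  1.11  1.73]
(array([-0.37, -0.15, -0.2 ]), array([ 0.1, -0.5, -0.2])) [-0.04550459  0.146       0.20381922]
(array([-0.42, -0.17,  5.8 ]), array([ 0.1, -0.5, -0.2])) [-0.01370943  0.146       0.15293634]
```

View pics/w11.png

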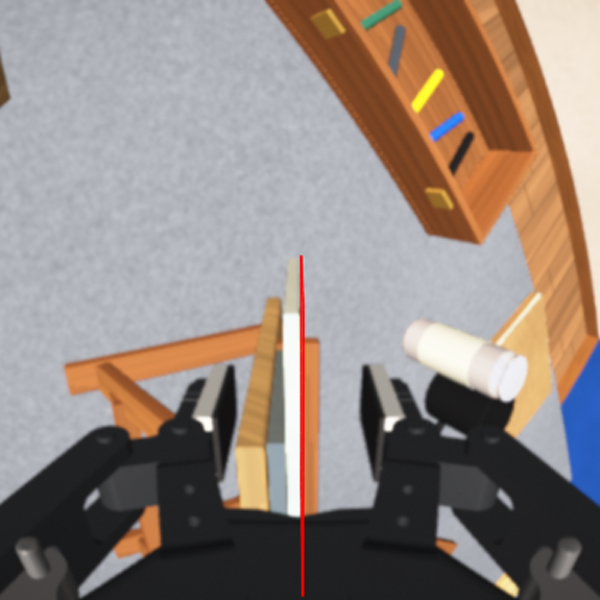

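View pics/s11.png

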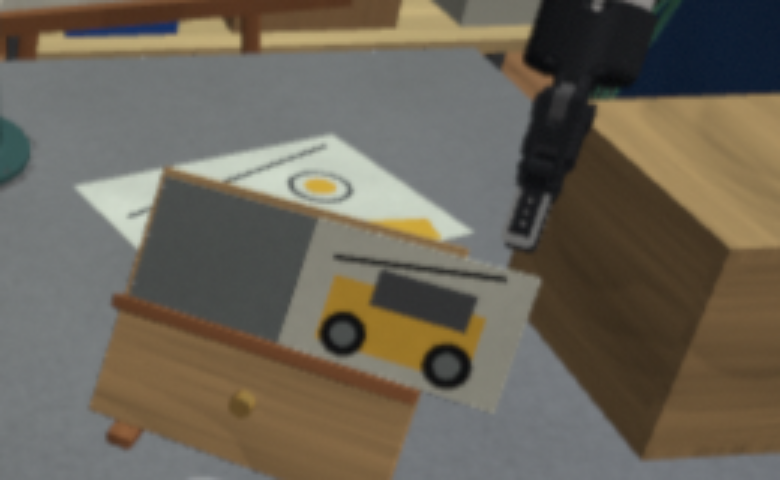

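{"api": "step_arm", "payload": {"series": [{"grip": 0,"xyz": [-0.1,-0.1,0.5],"turn": [0,0,0]},{"grip": 0,"xyz": [-0.2,-0.2,1.3],"turn": [0,-0.4,0]},{"grip": 0,"xyz": [-0.2,-0.2,2],"turn": [0,-0.4,0]},{"grip": 0,"xyz": [-0.2,-0.2,2.8],"turn": [0,-0.4,0]},{"grip": 0,"xyz": [-0.2,-0.2,3.5],"turn": [0,-0.4,0]},{"grip": 0,"xyz": [-0.2,-0.2,4.2],"turn": [0,-0.4,0]},{"grip": 0,"xyz": [-0.2,-0.2,5],"turn": [0,-0.4,0]},{"grip": 0,"xyz": [-0.2,-0.2,5.6],"turn": [0,-0.4,0]},{"grip": 0,"xyz": [-0.2,-0.2,5.8],"turn": [0,-0.4,0]},{"grip": 0,"xyz": [-0.2,-0.2,5.8],"turn": [0,-0.4,0]}]}}

```text
t: 13.72
tcp_pos: [0.5966, 0.342, 0.1511]
orientation: [2.346, 1.168, 0.337]
force: [-0.3, 0.7, -0.2]
grip_width: 0.5
```

Run:
```python
from d import *
f=grab_frame("wrist");s=st()
g=np.array([c0[0],.148,c0[2]])-.007*dn
for p in(g,):print(delta(s,T(E,[p])[0],RG),p)
cv2.imwrite('pics/w12.png',overlay(f,.0915,'wrist',(120,0,520,400),1.5))
f=grab_frame("scene");cv2.imwrite('pics/s12.png',cv2.resize(f["frame"][80:240,340:600],None,fx=3,fy=3))
```

```text
t 13.77 tcp [0.5967 0.3424 0.1517] E [-0.0136  0.1475  0.1517] F [-0.11  0.    0.41] g 0.501 q [ 0.75  0.3   1.81 -0.66  1.03  1.75]
(array([ 0.05,  0.06, -0.11]), array([ 0.1, -0. , -0.2])) [-0.01370943  0.148       0.15293634]
```

View pics/w12.png

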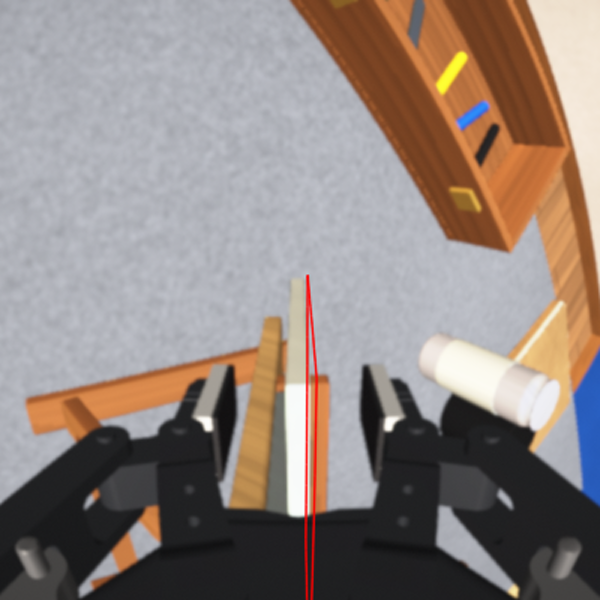

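View pics/s12.png

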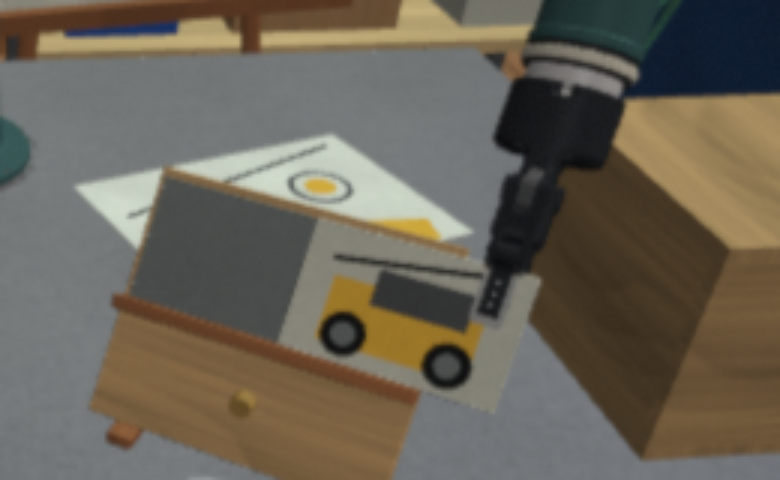

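{"api": "step_arm", "payload": {"series": [{"grip": 0.3,"xyz": [0,0,0],"turn": [0,0,0]},{"grip": 0.5,"xyz": [0,0,0],"turn": [0,0,0]},{"grip": 0.6,"xyz": [0,0,0],"turn": [0,0,0]},{"grip": 0.7,"xyz": [0,0,0],"turn": [0,0,0]},{"grip": 0.8,"xyz": [0,0,0],"turn": [0,0,0]},{"grip": 0.9,"xyz": [0,0,0],"turn": [0,0,0]},{"grip": 1,"xyz": [0,0,0],"turn": [0,0,0]},{"grip": 1,"xyz": [0,0,0],"turn": [0,0,0]},{"grip": 1,"xyz": [0,0,0],"turn": [0,0,0]},{"grip": 1,"xyz": [0,0,0],"turn": [0,0,0]}], "force": 60}}

```text
t: 14.65
tcp_pos: [0.5969, 0.3427, 0.1525]
orientation: [2.346, 1.168, 0.339]
force: [-0.3, -0.1, 2.9]
grip_width: 0.061
```

Run:
```python
from d import *
s=st()
print(delta(s,s["tcp_pos"]+nW*.03,RG),delta(s,s["tcp_pos"]+nW*.03+[0,0,.1],RG))
f=grab_frame("scene");cv2.imwrite('pics/s13.png',cv2.resize(f["frame"][80:240,340:600],None,fx=3,fy=3))
```

```text
t 14.65 tcp [0.5969 0.3427 0.1525] E [-0.0136  0.1479  0.1525] F [-0.29 -0.08  2.86] g 0.061 q [ 0.75  0.3   1.81 -0.66  1.03  1.75]
(array([0.01, 3.  , 0.01]), array([ 0.1, -0.1, -0.2])) (array([ 0.03,  8.32, -8.46]), array([ 0.1, -0.1, -0.2]))
```

View pics/s13.png

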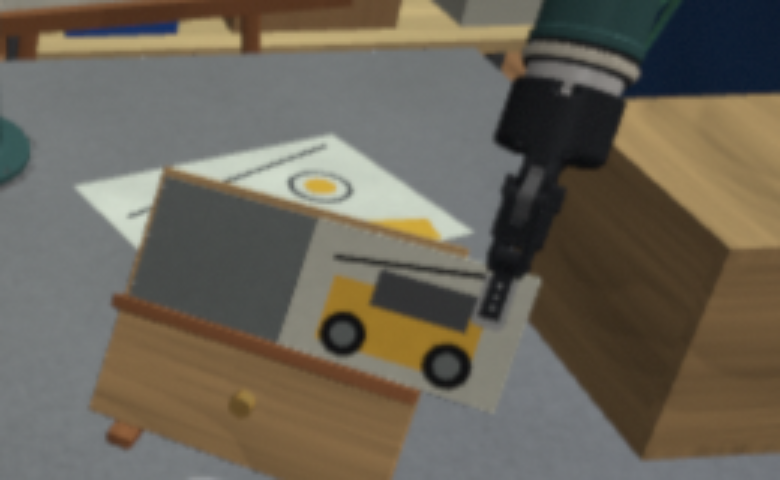

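{"api": "step_arm", "payload": {"series": [{"grip": 1,"xyz": [0,0.1,-0.1],"turn": [0,0,0]},{"grip": 1,"xyz": [0,0.5,-0.3],"turn": [0,0,0]},{"grip": 1,"xyz": [0,1,-0.6],"turn": [0,0,0]},{"grip": 1,"xyz": [0,1.7,-1],"turn": [0,0,0]},{"grip": 1,"xyz": [0,2.5,-1.5],"turn": [0,0,0]},{"grip": 1,"xyz": [0,3.5,-2.5],"turn": [0,0,0]},{"grip": 1,"xyz": [0,4.7,-4],"turn": [0,0,0]},{"grip": 1,"xyz": [0,6,-5.7],"turn": [0,0,0]},{"grip": 1,"xyz": [0,7.3,-7.5],"turn": [0,0,0]},{"grip": 1,"xyz": [0,8.3,-9],"turn": [0,0,0]}]}}

```text
t: 15.53
tcp_pos: [0.6154, 0.3287, 0.2761]
orientation: [2.347, 1.166, 0.342]
force: [-0.1, -0.4, -0.6]
grip_width: 0.063
```

Run:
```python
from d import *
s=st()
f=grab_frame("scene");cv2.imwrite('pics/s14.png',cv2.resize(f["frame"][50:240,340:600],None,fx=3,fy=3))
f=grab_frame("wrist");cv2.imwrite('pics/w14.png',f["frame"]);st()
```

```text
t 15.53 tcp [0.6154 0.3287 0.2761] E [0.0095 0.1478 0.2761] F [-0.15 -0.43 -0.57] g 0.063 q [ 0.72  0.21  1.69 -0.6   1.18  1.58]
t 15.63 tcp [0.6169 0.3301 0.2793] E [0.0099 0.1498 0.2793] F [ 1.16  0.13 -0.62] g 0.061 q [ 0.72  0.2   1.69 -0.6   1.18  1.58]
```

View pics/s14.png

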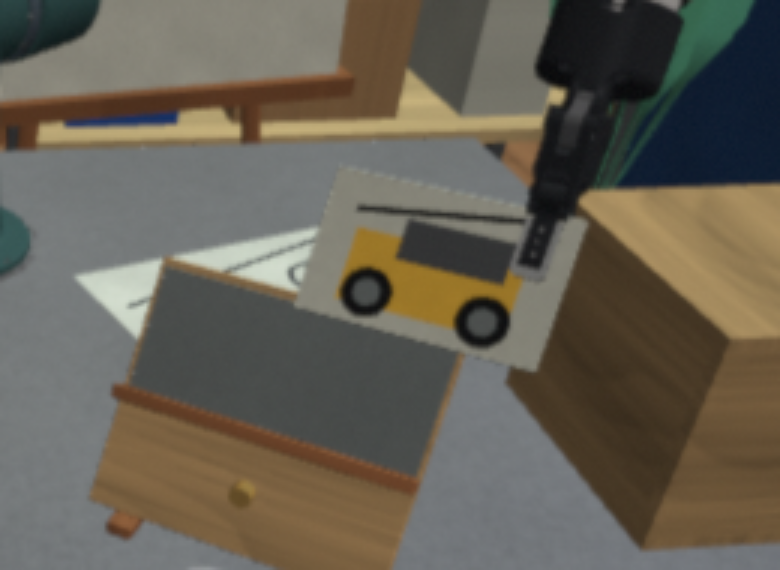

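View pics/w14.png

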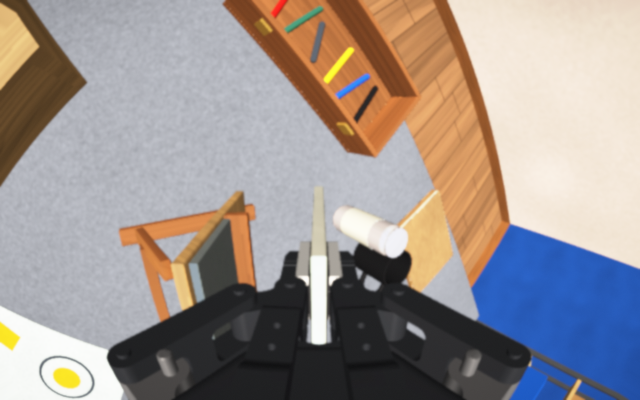

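```bash
cat >> h.py <<'E'
xr=np.array([np.cos(RK[2]),np.sin(RK[2]),0]);yr=np.array([-np.sin(RK[2]),np.cos(RK[2]),0])
SC=np.array([.5139,-.2218,0]); RR=Rfrom(-ez,xr)
E
python3 - <<'E'
from d import *
s=st();print(delta(s,[.6,.2,.31],RV));print(RR)
E
```

```text
t 15.63 tcp [0.6169 0.3301 0.2793] E [0.0099 0.1498 0.2793] F [ 1.16  0.13 -0.62] g 0.061 q [ 0.72  0.2   1.69 -0.6   1.18  1.58]
(array([-11.36,   7.2 ,   0.75]), array([32.3, -0.6, -0.3]))
[[-0.22761596  0.97375098 -0.        ]
 [ 0.97375098  0.22761596 -0.        ]
 [ 0.          0.         -1.        ]]
```

{"api": "step_arm", "payload": {"series": [{"grip": 1,"xyz": [-1,0.7,0],"turn": [3,0,0]},{"grip": 1,"xyz": [-2.2,1.4,0.1],"turn": [7,0,0]},{"grip": 1,"xyz": [-3.4,2.2,0.2],"turn": [11,0,0]},{"grip": 1,"xyz": [-4.6,3,0.3],"turn": [15,0,0]},{"grip": 1,"xyz": [-5.8,3.7,0.4],"turn": [19,0,0]},{"grip": 1,"xyz": [-7,4.4,0.5],"turn": [23,0,0]},{"grip": 1,"xyz": [-8.2,5.2,0.5],"turn": [27,0,0]},{"grip": 1,"xyz": [-9.4,6,0.6],"turn": [31,0,0]},{"grip": 1,"xyz": [-10.6,6.7,0.7],"turn": [32.3,-0.6,0]},{"grip": 1,"xyz": [-11.4,7.2,0.7],"turn": [32.3,-0.6,-0.3]}]}}

```text
t: 16.47
tcp_pos: [0.598, 0.1962, 0.3037]
orientation: [2.812, 1.399, -0.018]
force: [-0.0, -0.2, -0.4]
grip_width: 0.059
```

Run:
```python
from d import *
s=st();
print(delta(s,np.r_[(SC+.0565*yr)[:2],.2],RR))
```

```text
t 16.47 tcp [0.598  0.1962 0.3037] E [0.0752 0.0315 0.3037] F [-0.03 -0.18 -0.38] g 0.059 q [ 0.28  0.15  1.61 -0.    1.4   0.93]
(array([-34.69,  14.2 ,  10.68]), array([ -0.5,   0.5, -50.2]))
```

{"api": "step_arm", "payload": {"series": [{"grip": 1,"xyz": [-2,0.8,0],"turn": [0,0,-4]},{"grip": 1,"xyz": [-5,2,0],"turn": [0,0,-9]},{"grip": 1,"xyz": [-8,3.3,0],"turn": [0,0,-14]},{"grip": 1,"xyz": [-11,4.5,0],"turn": [0,0,-19]},{"grip": 1,"xyz": [-14,5.7,0],"turn": [0,0,-24]},{"grip": 1,"xyz": [-17,7,0],"turn": [0,0,-29]},{"grip": 1,"xyz": [-20,8.2,0],"turn": [0,0,-34]},{"grip": 1,"xyz": [-23,9.4,0.5],"turn": [0,0,-39]},{"grip": 1,"xyz": [-26,10.6,1],"turn": [0,0,-44]},{"grip": 1,"xyz": [-28,11.5,1.5],"turn": [0,0,-49]}]}}

```text
t: 17.3
tcp_pos: [0.5196, -0.096, 0.2911]
orientation: [-1.969, -2.445, 0.017]
force: [0.1, 0.3, -1.1]
grip_width: 0.064
```

Run:
```python
from d import *
s=st();
print(delta(s,np.r_[(SC+.0565*yr)[:2],.2],RR))
```

```text
t 17.3 tcp [ 0.5196 -0.096   0.2911] E [ 0.188  -0.2493  0.2911] F [ 0.06  0.31 -1.11] g 0.064 q [-0.22 -0.04  1.83 -0.01  1.36 -0.44]
(array([-6.48, -3.23,  9.17]), array([-0.6,  0.3, -0.8]))
```

{"api": "step_arm", "payload": {"series": [{"grip": 1,"xyz": [-1.5,-0.8,1],"turn": [0,0,0]},{"grip": 1,"xyz": [-3,-1.6,2],"turn": [-0.3,0.3,-0.8]},{"grip": 1,"xyz": [-4.5,-2.4,3.5],"turn": [-0.6,0.3,-0.8]},{"grip": 1,"xyz": [-6,-3,5],"turn": [-0.6,0.3,-0.8]},{"grip": 1,"xyz": [-6.5,-3.2,6.5],"turn": [-0.6,0.3,-0.8]},{"grip": 1,"xyz": [-6.5,-3.2,8],"turn": [-0.6,0.3,-0.8]},{"grip": 1,"xyz": [-6.5,-3.2,9],"turn": [-0.6,0.3,-0.8]},{"grip": 1,"xyz": [-6.5,-3.2,9],"turn": [-0.6,0.3,-0.8]},{"grip": 1,"xyz": [-6.5,-3.2,9],"turn": [-0.6,0.3,-0.8]},{"grip": 1,"xyz": [-6.5,-3.2,9],"turn": [-0.6,0.3,-0.8]}]}}

```text
t: 18.13
tcp_pos: [0.5032, -0.1646, 0.203]
orientation: [1.957, 2.457, 0.004]
force: [-0.5, -1.2, -0.7]
grip_width: 0.066
```

```bash
cat >> h.py <<'E'
def panelW(s,cx=-.0565,cz=.0066):
    R0=Ro.from_rotvec(s["orientation"]).as_matrix()
    P=[[cx+a*.08,y,cz+b*.05] for y in(.003,-.003) for a,b in((-1,-1),(1,-1),(1,1),(-1,1))]
    return s["tcp_pos"]+np.array(P)@R0.T
E
python3 - <<'E'
from d import *
fs={}
for c in("scene","top","wrist"): fs[c]=grab_frame(c)
s=st();print(delta(s,np.r_[(SC+.0565*yr)[:2],.0746],RR))
P=panelW(s)
for c,b,fx in(("scene",(150,60,350,270),2.8),("top",(330,150,490,290),4),("wrist",(120,0,520,400),1.5)):
    f={k:np.array(v) for k,v in fs[c].items()};im=f["frame"].copy();pj=projw if c=="wrist" else proj
    draw(im,pj(f,P[:4]),(0,0,255));draw(im,pj(f,P[4:]),(255,0,255))
    a=np.array([[x,y,.018] for x in(-.007,.007) for y in(-.085,.085)])[[0,1,3,2]]
    draw(im,pj(f,SC+a[:,:1]*xr+a[:,1:2]*yr+[0,0,.018]),(255,255,0))
    cv2.imwrite(f'pics/{c}15.png',cv2.resize(im[b[1]:b[3],b[0]:b[2]],None,fx=fx,fy=fx,interpolation=cv2.INTER_CUBIC))
E
```

```text
t 18.28 tcp [ 0.5035 -0.1649  0.2035] E [ 0.2165 -0.314   0.2035] F [ 0.84 -0.21 -0.67] g 0.06 q [-0.36  0.01  1.95  0.    1.19 -0.59]
(array([-0.14, -0.32, 12.89]), array([ 0.2, -0. , -0.2]))
```

View pics/scene15.png

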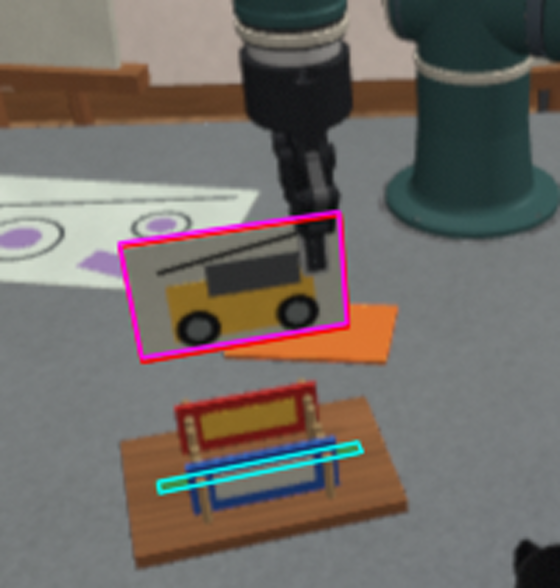

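View pics/top15.png

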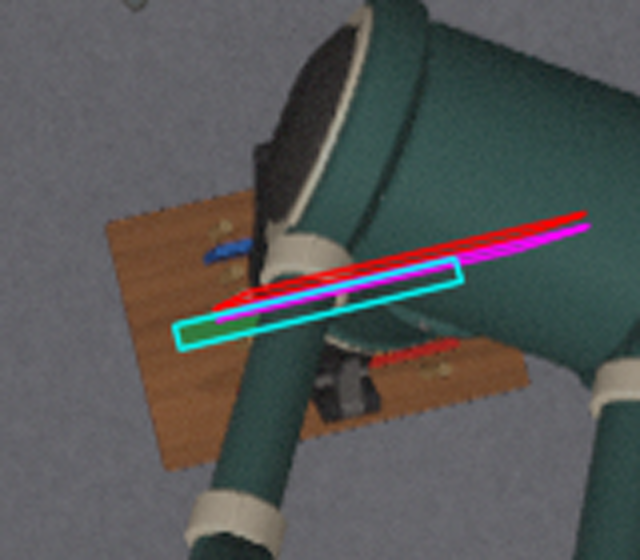

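View pics/wrist15.png

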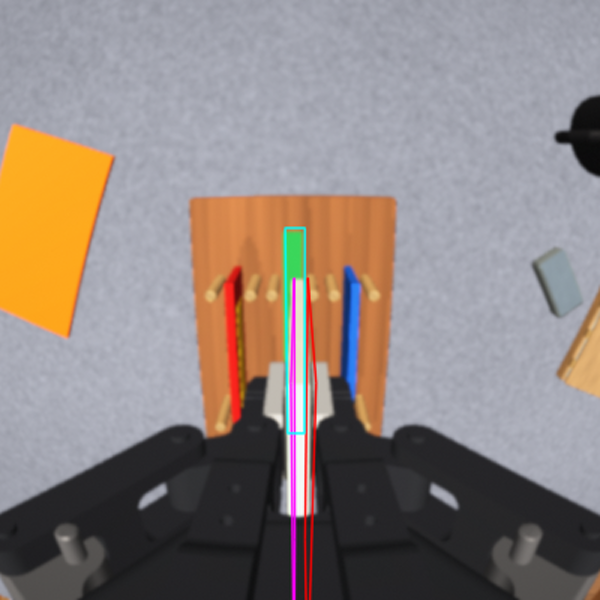

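{"api": "step_arm", "payload": {"series": [{"grip": 1,"xyz": [-0.1,-0.2,0.5],"turn": [0,0,0]},{"grip": 1,"xyz": [-0.15,-0.3,1.5],"turn": [0.2,0,-0.2]},{"grip": 1,"xyz": [-0.15,-0.3,3],"turn": [0.2,0,-0.2]},{"grip": 1,"xyz": [-0.15,-0.3,4.5],"turn": [0.2,0,-0.2]},{"grip": 1,"xyz": [-0.15,-0.3,6],"turn": [0.2,0,-0.2]},{"grip": 1,"xyz": [-0.15,-0.3,7],"turn": [0.2,0,-0.2]},{"grip": 1,"xyz": [-0.15,-0.3,7.3],"turn": [0.2,0,-0.2]},{"grip": 1,"xyz": [-0.15,-0.3,7.3],"turn": [0.2,0,-0.2]},{"grip": 1,"xyz": [-0.15,-0.3,7.3],"turn": [0.2,0,-0.2]},{"grip": 1,"xyz": [-0.15,-0.3,7.3],"turn": [0.2,0,-0.2]}]}}

```text
t: 19.12
tcp_pos: [0.5009, -0.1672, 0.1302]
orientation: [-1.953, -2.459, 0.0]
force: [0.1, -0.1, -0.6]
grip_width: 0.061
```

```bash
cat > ov.py <<'E'
from d import *
def ov(tag):
    fs={}
    for c in("scene","wrist"): fs[c]=grab_frame(c)
    s=st();print(delta(s,np.r_[(SC+.0565*yr)[:2],.0746],RR))
    P=panelW(s)
    for c,b,fx in(("scene",(160,110,330,270),3.5),("wrist",(220,100,420,360),2.3)):
        f={k:np.array(v) for k,v in fs[c].items()};im=f["frame"].copy();pj=projw if c=="wrist" else proj
        draw(im,pj(f,P[:4]),(0,0,255));draw(im,pj(f,P[4:]),(255,0,255))
        cv2.imwrite(f'pics/{c}{tag}.png',cv2.resize(im[b[1]:b[3],b[0]:b[2]],None,fx=fx,fy=fx,interpolation=cv2.INTER_CUBIC))
E
python3 -c "from ov import *;ov('16')"
```

```text
t 19.22 tcp [ 0.5009 -0.1672  0.1303] E [ 0.2158 -0.3174  0.1303] F [ 0.52 -0.2  -0.55] g 0.06 q [-0.37  0.07  2.02  0.    1.05 -0.6 ]
(array([0.03, 0.02, 5.57]), array([-0. , -0. , -0.1]))
```

View pics/scene16.png

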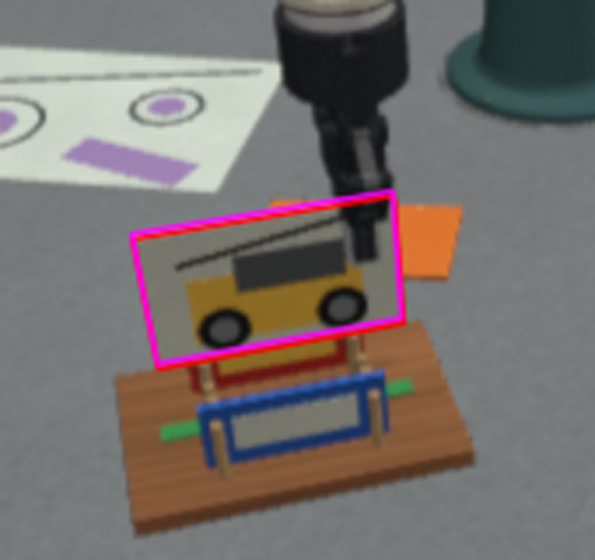

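View pics/wrist16.png

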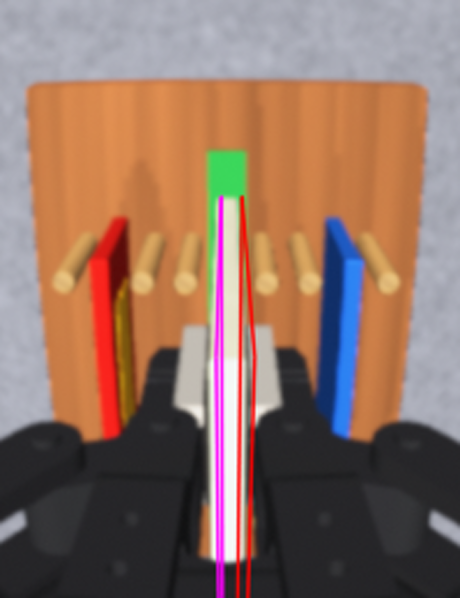

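{"api": "step_arm", "payload": {"series": [{"grip": 1,"xyz": [0,0,0.6],"turn": [0,0,0]},{"grip": 1,"xyz": [0,0,1.2],"turn": [0,0,0]},{"grip": 1,"xyz": [0,0,1.8],"turn": [0,0,0]},{"grip": 1,"xyz": [0,0,2.4],"turn": [0,0,0]},{"grip": 1,"xyz": [0,0,3],"turn": [0,0,0]},{"grip": 1,"xyz": [0,0,3.6],"turn": [0,0,0]},{"grip": 1,"xyz": [0,0,4.2],"turn": [0,0,0]},{"grip": 1,"xyz": [0,0,4.7],"turn": [0,0,0]},{"grip": 1,"xyz": [0,0,5],"turn": [0,0,0]},{"grip": 1,"xyz": [0,0,5],"turn": [0,0,0]}]}}

```text
t: 20.05
tcp_pos: [0.4993, -0.1665, 0.0782]
orientation: [-1.951, -2.457, 0.002]
force: [0.1, -0.1, -1.4]
grip_width: 0.059
```

```bash
python3 -c "from ov import *;ov('17')"
```

```text
t 20.15 tcp [ 0.5    -0.1668  0.0791] E [ 0.2149 -0.3177  0.0791] F [ 0.98  0.09 -0.6 ] g 0.066 q [-0.37  0.14  2.06  0.    0.95 -0.6 ]
(array([-0.02,  0.1 ,  0.45]), array([-0.1, -0.1, -0.1]))
```

View pics/scene17.png

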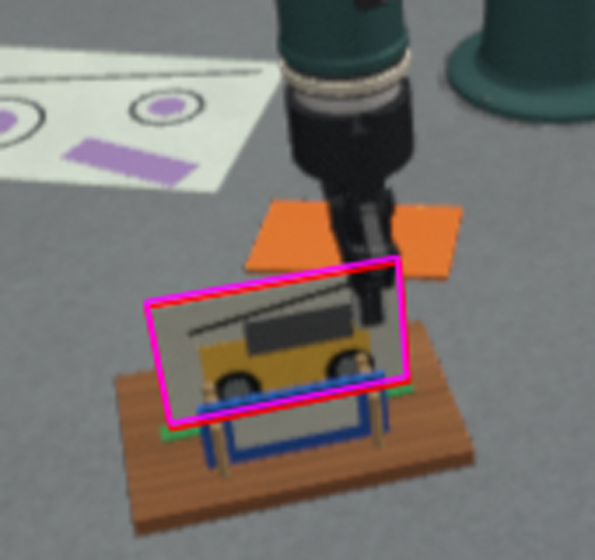

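View pics/wrist17.png

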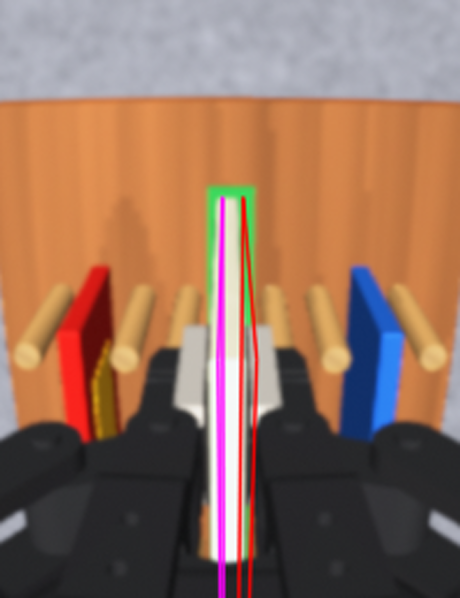

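{"api": "step_arm", "payload": {"series": [{"grip": 1,"xyz": [0,0,0.1],"turn": [0,0,0]},{"grip": 1,"xyz": [0,0,0.2],"turn": [0,0,0]},{"grip": 1,"xyz": [0,0,0.3],"turn": [0,0,0]},{"grip": 1,"xyz": [0,0,0.35],"turn": [0,0,0]},{"grip": 1,"xyz": [0,0,0.4],"turn": [0,0,0]},{"grip": 1,"xyz": [0,0,0.42],"turn": [0,0,0]},{"grip": 1,"xyz": [0,0,0.42],"turn": [0,0,0]},{"grip": 1,"xyz": [0,0,0.42],"turn": [0,0,0]},{"grip": 1,"xyz": [0,0,0.42],"turn": [0,0,0]},{"grip": 1,"xyz": [0,0,0.42],"turn": [0,0,0]}]}}

```text
t: 20.98
tcp_pos: [0.5, -0.1668, 0.075]
orientation: [-1.952, -2.458, 0.001]
force: [-0.1, -0.5, -0.7]
grip_width: 0.064
```

```bash
python3 -c "from ov import *;st();ov('18')"
```

```text
t 20.98 tcp [ 0.5    -0.1668  0.075 ] E [ 0.2148 -0.3177  0.075 ] F [-0.06 -0.48 -0.69] g 0.064 q [-0.37  0.14  2.06  0.    0.94 -0.6 ]
t 21.08 tcp [ 0.5    -0.1668  0.075 ] E [ 0.2148 -0.3177  0.075 ] F [ 0.54 -0.33 -1.16] g 0.058 q [-0.37  0.14  2.06  0.    0.94 -0.6 ]
(array([-0.02,  0.1 ,  0.04]), array([-0.1, -0.1, -0.1]))
```

No contact yet (Fz is about -0.7, the panel's weight). I'll continue in small steps.

{"api": "step_arm", "payload": {"series": [{"grip": 1,"xyz": [0,0,0.03],"turn": [0,0,0]},{"grip": 1,"xyz": [0,0,0.06],"turn": [0,0,0]},{"grip": 1,"xyz": [0,0,0.1],"turn": [0,0,0]},{"grip": 1,"xyz": [0,0,0.1],"turn": [0,0,0]},{"grip": 1,"xyz": [0,0,0.1],"turn": [0,0,0]},{"grip": 1,"xyz": [0,0,0.1],"turn": [0,0,0]},{"grip": 1,"xyz": [0,0,0.1],"turn": [0,0,0]},{"grip": 1,"xyz": [0,0,0.1],"turn": [0,0,0]},{"grip": 1,"xyz": [0,0,0.1],"turn": [0,0,0]},{"grip": 1,"xyz": [0,0,0.1],"turn": [0,0,0]}]}}

```text
t: 21.92
tcp_pos: [0.5001, -0.1667, 0.0742]
orientation: [-1.952, -2.458, 0.0]
force: [-0.1, 3.0, 3.7]
grip_width: 0.062
```

```bash
python3 -c "from ov import *;st();ov('19')"
```

```text
t 21.92 tcp [ 0.5001 -0.1667  0.0742] E [ 0.2149 -0.3175  0.0742] F [-0.08  3.01  3.71] g 0.062 q [-0.37  0.14  2.06  0.    0.94 -0.6 ]
t 22.02 tcp [ 0.5001 -0.1667  0.0742] E [ 0.2149 -0.3175  0.0742] F [-0.35  2.65  4.16] g 0.063 q [-0.37  0.14  2.06  0.    0.94 -0.6 ]
(array([-0.03,  0.09, -0.04]), array([-0.1, -0.1, -0.1]))
```

View pics/scene19.png

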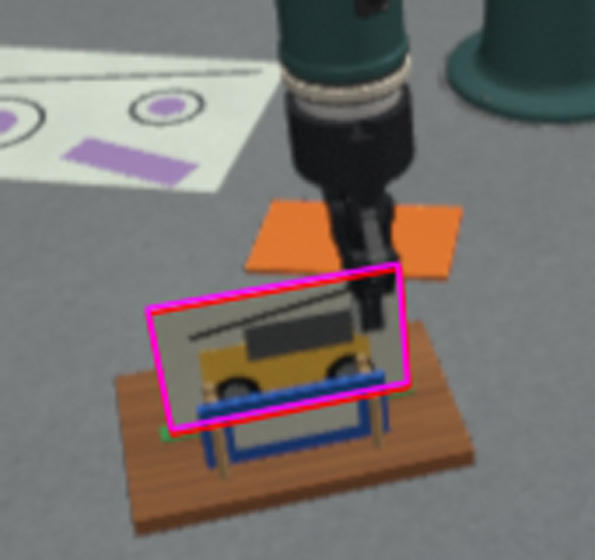

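{"api": "step_arm", "payload": {"series": [{"grip": 0.86,"xyz": [0,0,0],"turn": [0,0,0]},{"grip": 0.84,"xyz": [0,0,0],"turn": [0,0,0]},{"grip": 0.81,"xyz": [0,0,0],"turn": [0,0,0]},{"grip": 0.78,"xyz": [0,0,0],"turn": [0,0,0]},{"grip": 0.75,"xyz": [0,0,0],"turn": [0,0,0]},{"grip": 0.71,"xyz": [0,0,0],"turn": [0,0,0]},{"grip": 0.67,"xyz": [0,0,0],"turn": [0,0,0]},{"grip": 0.63,"xyz": [0,0,0],"turn": [0,0,0]},{"grip": 0.59,"xyz": [0,0,0],"turn": [0,0,0]},{"grip": 0.55,"xyz": [0,0,0],"turn": [0,0,0]}]}}

```text
t: 22.85
tcp_pos: [0.5, -0.1668, 0.074]
orientation: [-1.952, -2.458, 0.001]
force: [1.2, 0.1, -0.4]
grip_width: 0.225
```

```bash
python3 -c "from ov import *;st();ov('20')"
```

```text
t 22.85 tcp [ 0.5    -0.1668  0.074 ] E [ 0.2148 -0.3177  0.074 ] F [ 1.17  0.08 -0.38] g 0.225 q [-0.37  0.14  2.06  0.    0.94 -0.6 ]
t 22.95 tcp [ 0.4999 -0.1668  0.074 ] E [ 0.2148 -0.3177  0.074 ] F [ 0.16 -0.23  0.51] g 0.227 q [-0.37  0.14  2.06  0.    0.94 -0.6 ]
(array([-0.03,  0.11, -0.06]), array([-0.1, -0.1, -0.1]))
```

View pics/wrist20.png

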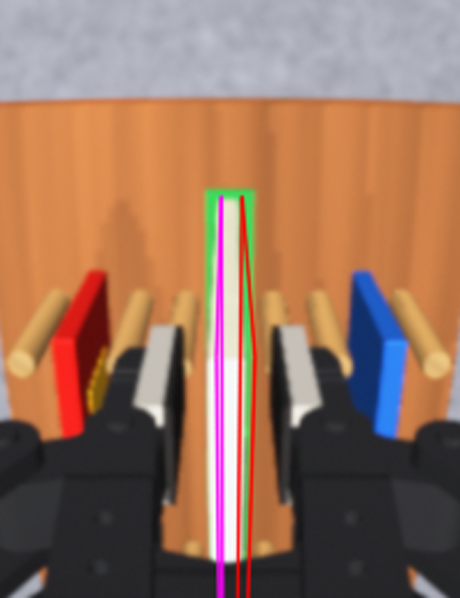

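View pics/scene20.png

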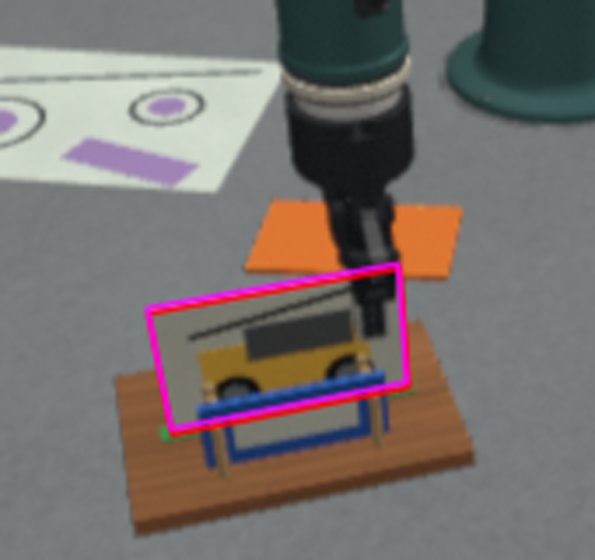

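{"api": "step_arm", "payload": {"series": [{"grip": 0.5,"xyz": [0,0,-0.3],"turn": [0,0,0]},{"grip": 0.5,"xyz": [0,0,-1],"turn": [0,0,0]},{"grip": 0.5,"xyz": [0,0,-2],"turn": [0,0,0]},{"grip": 0.5,"xyz": [0,0,-3],"turn": [0,0,0]},{"grip": 0.5,"xyz": [0,0,-4.5],"turn": [0,0,0]},{"grip": 0.5,"xyz": [0,0,-6],"turn": [0,0,0]},{"grip": 0.5,"xyz": [0,0,-8],"turn": [0,0,0]},{"grip": 0.5,"xyz": [0,0,-10],"turn": [0,0,0]},{"grip": 0.5,"xyz": [0,0,-12],"turn": [0,0,0]},{"grip": 0.5,"xyz": [0,0,-13],"turn": [0,0,0]}]}}

```text
t: 23.78
tcp_pos: [0.502, -0.1676, 0.2084]
orientation: [1.952, 2.458, 0.002]
force: [-0.2, 0.6, 0.4]
grip_width: 0.251
```

Run:
```python
from ov import *
st();fs={c:grab_frame(c) for c in("scene","wrist")};st()
c=SC+[0,0,.068]
P=np.array([c+a*.08*yr+y*xr+b*.05*ez for y in(.003,-.003) for a,b in((-1,-1),(1,-1),(1,1),(-1,1))])
for k,b,fx in(("scene",(160,110,500,270),2.3),("wrist",(150,50,500,400),1.6)):
    f={q:np.array(v) for q,v in fs[k].items()};im=f["frame"].copy();pj=projw if k=="wrist" else proj
    if k=="wrist":draw(im,pj(f,P[:4]),(0,0,255));draw(im,pj(f,P[4:]),(255,0,255))
    else:draw(im,pj(f,P[:4]),(0,0,255))
    cv2.imwrite(f'pics/{k}21.png',cv2.resize(im[b[1]:b[3],b[0]:b[2]],None,fx=fx,fy=fx,interpolation=cv2.INTER_CUBIC))
```

```text
t 23.78 tcp [ 0.502  -0.1676  0.2084] E [ 0.217  -0.3171  0.2084] F [-0.17  0.57  0.38] g 0.251 q [-0.37  0.    1.94  0.    1.19 -0.6 ]
t 23.88 tcp [ 0.5023 -0.1677  0.2076] E [ 0.2172 -0.317   0.2076] F [0.24 1.01 0.12] g 0.251 q [-0.37  0.    1.94  0.    1.19 -0.6 ]
```

View pics/wrist21.png

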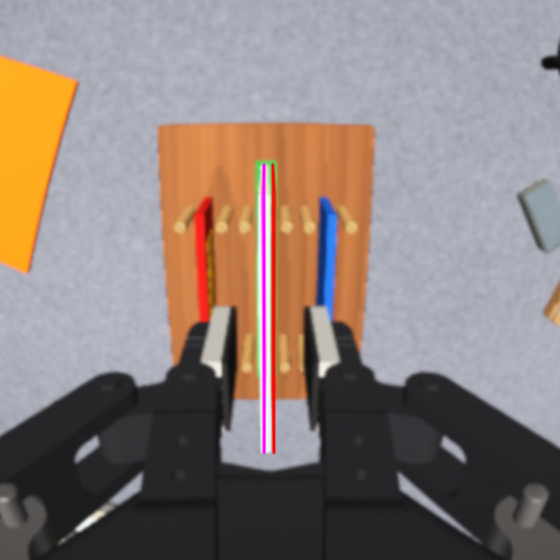

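View pics/scene21.png

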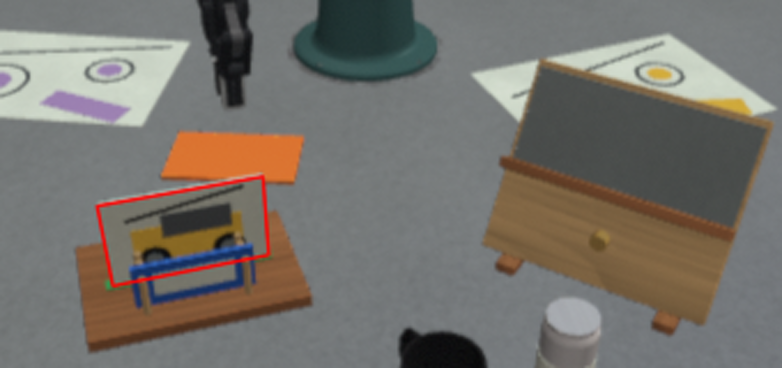

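```bash
python3 -c "
from cell import *
print(job_done())"
```

```text
the job is handed in; nothing more can be done
None
```

The white panel is standing on its long edge on the green strip, and I handed the job in at about 23.9 s of the 58 s allowed. No verdict was reported, so success is judged only from my own checks.

- **Slide:** I pushed the white panel along the ledge with the closed fingers. It moved from y of about 0.018 to 0.0915 m on the easel, about 51 mm past the board. The grey panel did not visibly move.
- **Lift and place:** I pinched the overhanging end at 60 N, lifted it off, turned it upright and lowered it into the middle slot. I stopped at about 4 N of contact, then opened the fingers slowly and backed off straight up.
- **Last checks:** In the scene and wrist pictures the panel stands upright and free of the fingers. It matches the drawn outline of a panel centred on the strip to within a few millimetres, so its ends are inside the rack's base. The blue and red panels and the grey panel look unmoved. I only glanced at the mug, can and eraser, and they look undisturbed.

No check failed or disagreed. The one outlier was a single hand-picked easel corner in the top view, about 4 px off, but the outlines drawn from that fit matched the pictures.

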